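# Load the dish carrier and lock the stage clamp lever

### The arm

A 6-joint arm with a two-finger parallel gripper is mounted at the origin on the work surface. World frame = base frame: x ahead of the robot, y to its left, z up, the work surface at z = 0. Lengths are in m, angles in degrees, forces in N, time in s.
With the tool pointing down it reaches from about 0.25 to 0.725 m from the base axis. Payload 9.7 kg.
Tool frame: the origin (TCP) lies midway between the tips of the shut fingers; the grasp point (between the pads) lies 19 mm behind it; z points along the fingers, y is the line along which they close (so a half turn about z gives the same grasp; the last joint's range is limited). The gripper opens to 85 mm and grips with 20 to 120 N. Pads are 22 mm wide; open, the fingers measure 114 mm over their backs; the gripper's body (76 mm by 85 mm) begins 54 mm behind the grasp point. The pads swing forward as they close: fully open they stand 13 mm farther back than shut.
Start: joints at [-74.37, 4.979, 10.078, 95.1, 0, 90], TCP at [0.148, -0.53, 0.231] pointing down, gripper open.
Joint ranges: [-179.16, 179.16], [-48.56, 103.87], [-65.8, 70.77], [-126.05, 130.52], [-82.76, 87.17], [-180, 180]. Speed limits (degrees/s): [127.2, 127.2, 147.25, 180, 180, 180].

### API

Orientations are given as a 3x3 rotation matrix whose columns are the frame's x, y, z axes.
In Python, from cell import telemetry, vision, job gives the robot as it stands.
- The arm moves only by the shell command python3 -m inch 'ROWS'. ROWS is JSON, a list of rows, each an object of numbers: "tx", "ty", "tz": the shift along the tool's x, y, z in m; "yaw": the turn about the tool's z in degrees; "grip": the closure, from -1 (fully open) to 1 (shut). A call has exactly 5 rows; each row is the pose to reach, as a shift and turn from the pose commanded when the call began, along the tool's axes at that moment; what a row does not reach only later rows make up. A row lasts 1/12 s, in which the tool goes at most 41.7 mm and 7.16 degrees, less where a joint would pass 70% of its speed; a pose out of reach is approached as far as the arm can. A call with a gripper value outside its range is refused whole. The fingers move at their own pace and stop on an object; the grip force is fixed at half the most. Time passes only in rows, so rows that repeat a pose let the fingers close, or fill a call up. It gives the time, the measured TCP pose, the force, the opening and the grip force at its end, in the units of the state.
- telemetry.get_obs(): the state, without advancing time (a new reading comes with each control period).
- vision.read_camera(name): name is "side" or "top" or "wrist"; returns a dict with "img" (384x512x3 uint8, red, green, blue), "mtx" (3x3 intrinsics, pixels), "cam_to_world" (4x4, takes a point from camera to world coordinates); the wrist camera has in their place "hand_eye" (4x4, takes a point from camera to tool coordinates, whose origin is the TCP and whose axes are the flange's). Camera axes: x right, y up, looking along -z (the intrinsics and any distortion apply to the point x, -y, -z); pixel columns grow to the right and rows downward; lengths in m; the calibration is good to about 2 mm. A picture is of the moment at which its call begins: read the wrist's pose just before it. There is no depth.
- job.sign_off(): hands the job in; it is judged then, once.
The state is a dict: "t": time; "joint_positions": joint angles; "joint_velocities": joint speeds; "effort": joint torques, N m; "position": TCP position; "tool_rot": TCP orientation; "ft_force": force on the tool from outside, world axes, zero at the start; "ft_torque": the same for the moment, N m; "opening": opening from 0.0 (shut) to 1.0 (fully open); "finger_force": force on a finger pad.
Only numpy, scipy, OpenCV 4.12 (cv2) and the standard library are available. Lean on these libraries where they do the work, as an engineer would, in place of code of your own. Each camera call takes 0.05 s, during which the arm holds its last target. There are 200 camera calls.

### The job

Lift the dish carrier by its upright grip bar and, keeping it level, set it flat in the nest under the microscope head and let go of it. Then lift the clamp lever by its knob, swing it round over the rim and drop it fully into the notch marked by the V-shaped chevron (not the one with the round button), and let go. Leave everything else on the bench where it is.

Things in the scene. Friction and masses are not known exactly. Their poses are not given: they have to be found in the camera images.
- carrier_grip (a point): Loose dish carrier, 0.15-0.29 kg: aluminium plate 130 (x) x 100 (y) x 8 mm, two clear dishes 50 mm wide fixed on it at x = +-40 mm, tops 21 mm above the plate's underside. At its centre a white upright grip bar, 26 (x) x 12 mm (y: grasp across this), from 8 to 68 mm above the underside. Point: on the bar's axis, 48 mm above the underside; z up. Half turns are alike.
- stand: Small fixed microscope stand: white base, black top 45 mm above the bench. Origin at bench level under the nest's centre; own x points away from the robot, z up. The base spans x -100 to 140, y -200 to 80 mm. A column 32 mm wide at x = 118 mm carries a white head over the nest.
- head (a point): Middle of the front lower edge of the white head, 235 mm above the bench. The head spans 112 mm in x (from 12 mm in front of the nest's centre to 100 mm behind it) and 90 mm in y; a black barrel 60 mm wide, 45 mm behind the nest's centre, hangs down to 217 mm. The carrier's bar cannot be held from straight above here: come in low from the robot's side (stand's -x), tool leaning 30 to 45 degrees.
- nest (a point): Centre of the nest on the black top, 45 mm above the bench; the stand's axes. Four low steel fences, 5 mm high, corners open, frame 136 mm (x) by 106 mm (y): 3 mm more than the carrier plate on each side. The carrier lies in it, long side along x, underside on the black top.
- pivot (a point): Foot of the clamp lever's vertical pivot, on the black top, 85 mm to the -y side of the nest's centre. Round it, 75 mm away, stands the steel rim, 12 mm high, with two notches.
- knob (a point): Centre of the lever's upright round black knob, 26 mm across, 47 mm tall (half each way of this point), 128 mm from the pivot on a flat steel arm 18 mm wide; 94.5 mm above the bench when the lever is down. Own x points outward along the arm. Opposite the arm a 62 mm claw comes 3 mm above the carrier plate's edge when the lever is in a notch.
- index (a point): Point on the lever arm's middle line, 98 mm from the pivot, on its underside.
- lever_swing (a joint): Turn of the lever (rad), 0 to 2.0, growing counter-clockwise seen from above; the arm's direction from the stand's x is pi - 0.4 + value. Open: 0 to 0.67, lever down in a wide gap of the rim. Past that the rim blocks it unless lifted. Notches at 1.35 and 1.75, each admitting it within about 0.03 either side. Light friction; stays where left.
- lever_lift (a joint): Height of the lever on its pivot (m): 0 fully down (in the gap or a notch), about 0.0095 riding on the rim, 0.030 at most. Weight and a spring press it down with about 3.7 N (down) to 6.7 N (top).
- mark: The mark: V-shaped steel chevron, 36 mm wide, 25 mm deep, 4 mm thick, on the black top just outside one of the two notches, its point towards the notch; 102 mm from the pivot, in line with pivot and notch. Origin at its middle, underside.
- blank: Plain round steel button, 14 mm across, 4 mm thick, outside the other notch in the same way (the notch not wanted).
- media_bottle: Bystander: clear bottle with a blue cap, 54 mm across, 110 mm tall; origin at its underside.
- dish_stack: Bystander: stack of three clear dishes, 89 mm across, 45 mm tall; origin at its underside.
- tip_box: Bystander: blue box with clear lid, 120 x 85 x 58 mm; origin at its underside.
- mouse: Bystander: black computer mouse, 105 x 60 x 34 mm; origin at its underside.
- jar: Bystander: amber jar with white lid, 60 mm across, 60 mm tall; origin at its underside.
- spatula: Bystander: spatula lying flat, 170 mm long.
- objective: Bystander: dark steel objective lens standing on end, 34 mm across, 55 mm tall; origin at its underside.
Things that resemble listed ones, but are neither listed nor needed, are in the scene too. What is shaped like the part that bears carrier_grip but purple is not meant.

How it is judged:
By the outcome, as a careful person would: the job done as asked, in the order asked, and still so for the second after the job is handed in, with the robot touching nothing.
It also fails if it takes over 59 s, if anything falls off the work surface, if the arm or the gripper's body presses on something with over 40 N, if the wrist force passes 120 N, or if a joint passes its speed limit or range.

## Working session

There is one attempt and no reset: what is moved stays moved. The work goes in short steps, Python scripts to look and compute and a shell command to move; the robot and the scene stay as the last step left them, time stands still between calls to the robot, and variables do not carry over. Pictures are saved under pics/ and viewed, at most 10 in all, crops included, and the job is handed in when it is done.

```bash
ls -la; python3 -m inch --help 2>&1 | head -30; mkdir -p pics; cat > h.py <<'E'
import numpy as np, cv2
from cell import telemetry, vision, job
def ray(c, uv, T=None):
    M=c["cam_to_world"] if T is None else T
    K=np.array(c["mtx"]); M=np.array(M)
    d=np.linalg.inv(K)@np.array([uv[0],uv[1],1.0]); d=np.array([d[0],-d[1],-d[2]])
    return M[:3,3], M[:3,:3]@d
def onz(c,uv,z,T=None):
    o,d=ray(c,uv,T); return o+d*(z-o[2])/d[2]
def proj(c,p,T=None):
    M=np.array(c["cam_to_world"] if T is None else T); q=M[:3,:3].T@(np.array(p)-M[:3,3])
    v=np.array(c["mtx"])@np.array([q[0],-q[1],-q[2]]); return v[:2]/v[2]
def wristT(c,s):
    T=np.eye(4); T[:3,:3]=np.array(s["tool_rot"]); T[:3,3]=s["position"]; return T@np.array(c["hand_eye"])
def save(img,n): cv2.imwrite("pics/"+n,cv2.cvtColor(np.ascontiguousarray(img),cv2.COLOR_RGB2BGR))
E
python3 - <<'E'
from h import *
s=telemetry.get_obs(); print(s["t"],s["joint_positions"],s["position"],s["tool_rot"],s["opening"])
a=vision.read_camera("top");b=vision.read_camera("side");w=vision.read_camera("wrist")
print({k:v for k,v in a.items() if k!="img"});print({k:v for k,v in b.items() if k!="img"})
print(w["hand_eye"])
np.save("a.npy",a,allow_pickle=True);np.save("b.npy",b,allow_pickle=True)
save(cv2.resize(a["img"],(800,600),interpolation=cv2.INTER_CUBIC),"top0.png");save(cv2.resize(b["img"],(800,600),interpolation=cv2.INTER_CUBIC),"side0.png")
E
```

```text
total 12
drwxr-xr-x  3 agent agent 4096 Dec  1 05:26 .
drwxr-xr-x 23 root  root  4096 Dec  1 05:26 ..
drwxr-xr-x  2 agent agent 4096 Dec  1 05:26 pics
invalid input: not JSON, or not a number
0.0 [-7.43713451e+01  5.01178382e+00  1.00342734e+01  9.51016883e+01
 -1.01803372e-03  9.00016514e+01] [ 0.14809977 -0.52943019  0.23057491] [[ 9.63035711e-01  2.69373473e-01 -3.89499022e-04]
 [ 2.69373754e-01 -9.63034798e-01  1.32638617e-03]
 [-1.78078633e-05 -1.38227806e-03 -9.99999044e-01]] 1.0006215035970765
{'mtx': array([[427.21928737,   0.        , 260.08680863],
       [  0.        , 427.21928737, 197.78283388],
       [  0.        ,   0.        ,   1.        ]]), 'cam_to_world': array([[ 0.0273736 ,  0.99266075, -0.11779356,  0.36276864],
       [-0.99961247,  0.02777889,  0.00179999,  0.05812496],
       [ 0.00505895,  0.11769864,  0.99303647,  1.59849197],
       [ 0.        ,  0.        ,  0.        ,  1.        ]])}
{'mtx': array([[392.74729586,   0.        , 252.46957957],
       [  0.        , 392.74729586, 191.83434617],
       [  0.        ,   0.        ,   1.        ]]), 'cam_to_world': array([[ 0.99867525,  0.04497729, -0.0249959 ,  0.49567955],
       [-0.04947121,  0.70562826, -0.70685314, -0.81420925],
       [-0.01415453,  0.70715331,  0.70691856,  1.02488868],
       [ 0.        ,  0.        ,  0.        ,  1.        ]])}
[[-8.15057740e-05  9.62297071e-01  2.72000624e-01  6.97370434e-02]
 [ 9.99998908e-01  4.79745726e-04 -1.39761525e-03 -6.19104853e-04]
 [-1.47541220e-03  2.72000214e-01 -9.62296060e-01 -1.41845233e-01]
 [ 0.00000000e+00  0.00000000e+00  0.00000000e+00  1.00000000e+00]]
```

View pics/top0.png

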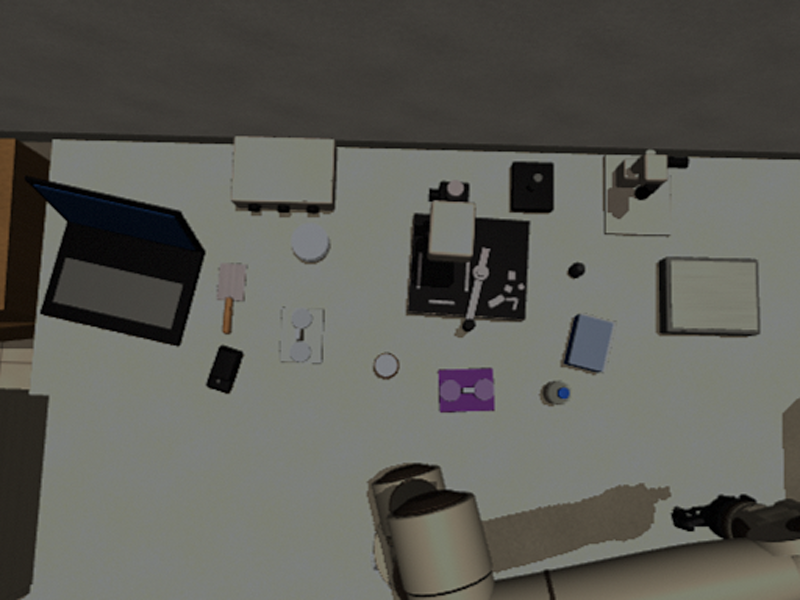

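View pics/side0.png

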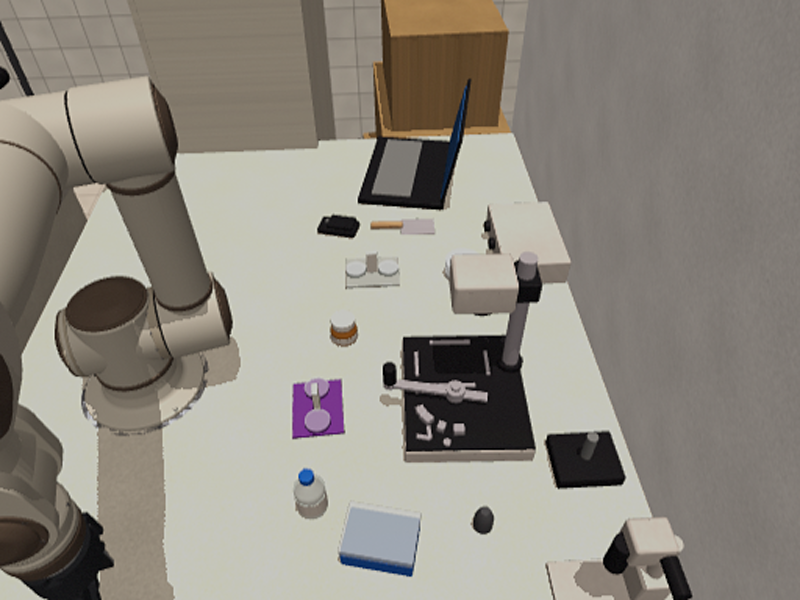

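```bash
python3 - <<'E'
from h import *
a=np.load("a.npy",allow_pickle=True).item();b=np.load("b.npy",allow_pickle=True).item()
def g(i):return np.clip(i.astype(float)*1.5,0,255).astype(np.uint8)
A=cv2.resize(g(a["img"][125:215,255:345]),(450,450),interpolation=cv2.INTER_CUBIC)
C=cv2.resize(g(a["img"][185:245,170:215]),(337,450),interpolation=cv2.INTER_CUBIC)
save(np.hstack([A,C]),"crop1.png")
B=cv2.resize(g(b["img"][155:305,180:350]),(680,600),interpolation=cv2.INTER_CUBIC)
save(B,"crop2.png")
for n,uv in dict(nest=(437,272),car=(301,335),knob=(468,325),pivot=(481,271),bl=(407,313),br=(525,319)).items(): print(n,onz(a,np.array(uv)/1.5625,{"car":.02,"knob":.118,"pivot":.09}.get(n,.045)).round(3))
E
python3 -m inch '[{"pitch":0},{"pitch":0},{"pitch":0},{"pitch":0},{"pitch":0}]' | head -c 600
```

```text
nest [ 0.637 -0.014  0.045]
car [0.481 0.303 0.02 ]
knob [ 0.506 -0.083  0.118]
pivot [ 0.634 -0.113  0.09 ]
bl [0.538 0.054 0.045]
br [ 0.531 -0.223  0.045]invalid input at $[0]: expected keys tx, ty, tz, yaw, grip
```

View pics/crop1.png

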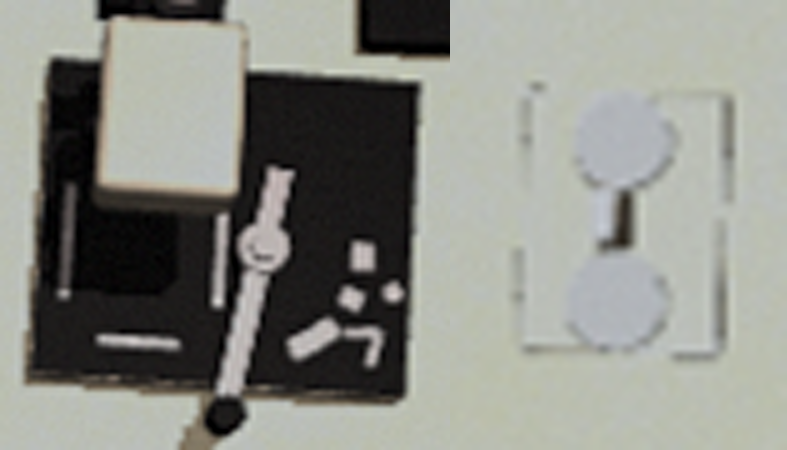

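View pics/crop2.png

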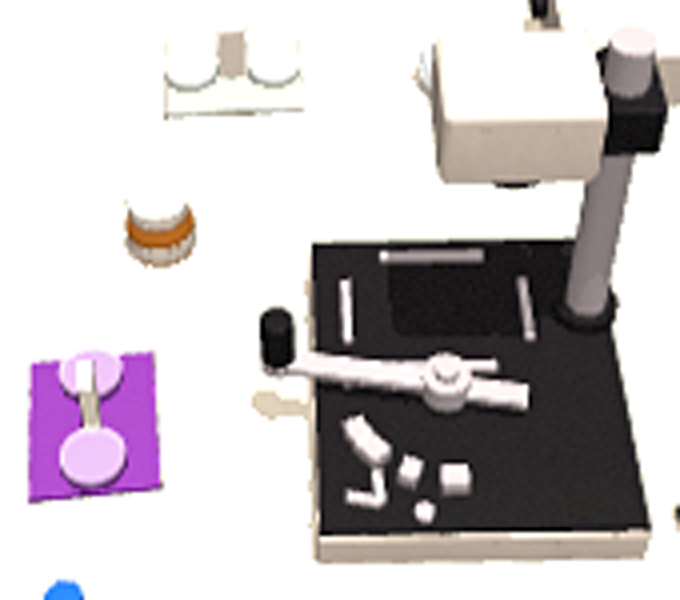

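```bash
python3 -m inch '[{"ty":0.04},{"ty":0.08},{"ty":0.12},{"ty":0.16},{"ty":0.20}]'; python3 -m inch '[{"ty":0.04},{"ty":0.08},{"ty":0.12},{"ty":0.12},{"ty":0.12}]'; python3 -c "
from h import *
s=telemetry.get_obs(); print(s['joint_positions'].round(2),s['tool_rot'])"
```

```text
[-74.37   5.01  10.05  95.1    0.    90.  ] [[ 9.63024577e-01  2.69413422e-01 -2.70162793e-04]
 [ 2.69413557e-01 -9.63024092e-01  9.65977855e-04]
 [ 7.41206824e-08 -1.00304593e-03 -9.99999497e-01]]invalid input at $[0]: expected keys tx, ty, tz, yaw, grip
invalid input at $[0]: expected keys tx, ty, tz, yaw, grip
```

```bash
python3 -m inch '[{"tx":0,"ty":0.04,"tz":0,"yaw":0,"grip":-1},{"tx":0,"ty":0.08,"tz":0,"yaw":0,"grip":-1},{"tx":0,"ty":0.12,"tz":0,"yaw":0,"grip":-1},{"tx":0,"ty":0.16,"tz":0,"yaw":0,"grip":-1},{"tx":0,"ty":0.20,"tz":0,"yaw":0,"grip":-1}]';  python3 -m inch '[{"tx":0,"ty":0.04,"tz":0,"yaw":0,"grip":-1},{"tx":0,"ty":0.08,"tz":0,"yaw":0,"grip":-1},{"tx":0,"ty":0.12,"tz":0,"yaw":0,"grip":-1},{"tx":0,"ty":0.12,"tz":0,"yaw":0,"grip":-1},{"tx":0,"ty":0.12,"tz":0,"yaw":0,"grip":-1}]';  python3 -c "
from h import *
s=telemetry.get_obs(); print(s['joint_positions'].round(2),s['tool_rot'])"
```

```text
t: 0.57
position: [0.1988, -0.7106, 0.2308]
tool_rot: [[0.963, 0.269, -0.0], [0.269, -0.963, 0.001], [0.0, -0.001, -1.0]]
ft_force: [0.4, -0.4, 0.4]
opening: 1.006
finger_force: 0.0
t: 0.98
position: [0.2204, -0.7878, 0.2028]
tool_rot: [[0.963, 0.269, 0.009], [0.269, -0.962, -0.033], [0.0, 0.034, -0.999]]
ft_force: [-0.0, 0.1, -0.6]
opening: 1.004
finger_force: 0.0
[-74.37  51.    70.54 107.58   0.    90.  ] [[ 9.63017275e-01  2.69282348e-01  9.20568098e-03]
 [ 2.69439655e-01 -9.62455730e-01 -3.28822209e-02]
 [ 5.45876812e-06  3.41465222e-02 -9.99416837e-01]]
```

```bash
python3 -m inch '[{"tx":0,"ty":0.04,"tz":-0.02,"yaw":0,"grip":-1},{"tx":0,"ty":0.08,"tz":-0.04,"yaw":0,"grip":-1},{"tx":0,"ty":0.12,"tz":-0.06,"yaw":0,"grip":-1},{"tx":0,"ty":0.16,"tz":-0.08,"yaw":0,"grip":-1},{"tx":0,"ty":0.20,"tz":-0.1,"yaw":0,"grip":-1}]';   python3 -m inch '[{"tx":0,"ty":0,"tz":0,"yaw":0,"grip":-1},{"tx":0,"ty":-0.04,"tz":0,"yaw":0,"grip":-1},{"tx":0,"ty":-0.08,"tz":0,"yaw":0,"grip":-1},{"tx":0,"ty":-0.12,"tz":0,"yaw":0,"grip":-1},{"tx":0,"ty":-0.12,"tz":0,"yaw":0,"grip":-1}]';  python3 -c "
from h import *
s=telemetry.get_obs(); print(s['joint_positions'].round(2))"
```

```text
t: 1.4
position: [0.2249, -0.8037, 0.2144]
tool_rot: [[0.963, 0.268, 0.023], [0.269, -0.959, -0.083], [0.0, 0.086, -0.996]]
ft_force: [-0.8, 0.4, -0.4]
opening: 0.999
finger_force: 0.0
t: 1.82
position: [0.2009, -0.7181, 0.2067]
tool_rot: [[0.963, 0.268, 0.023], [0.269, -0.96, -0.082], [0.0, 0.085, -0.996]]
ft_force: [0.3, -0.5, 0.7]
opening: 1.007
finger_force: 0.0
[-74.37  28.41  36.07  92.79   0.    90.  ]
```

```bash
cat >> h.py <<'E'
def plan(goal,yaw,n,R=None,p=None):
    "print n calls' end rows (tool axes of each call's start): straight line to goal, yaw shared out"
    s=telemetry.get_obs(); R=np.array(s["tool_rot"]) if R is None else R; p=np.array(s["position"]) if p is None else p
    d=(np.array(goal)-p)/n
    for i in range(n):
        print("call",i,"t",(R.T@d).round(4),"yaw",round(yaw/n,1))
        a=np.radians(yaw/n); R=R@cv2.Rodrigues(np.array([0,0,a]))[0]
E
python3 - <<'E'
from h import *
b=np.load("b.npy",allow_pickle=True).item()
for z in (.28,.32,.36,.4): print(z,(proj(b,(.756,-.03,z))*1.5625).round())
plan((.48,-.02,.5),-164,5)
E
```

```text
0.28 [525. 278.]
0.32 [528. 261.]
0.36 [532. 243.]
0.4 [535. 224.]
call 0 t [ 0.0914 -0.114  -0.0686] yaw -32.8
call 1 t [ 0.1386 -0.0463 -0.0686] yaw -32.8
call 2 t [ 0.1416  0.0361 -0.0686] yaw -32.8
call 3 t [ 0.0994  0.107  -0.0686] yaw -32.8
call 4 t [ 0.0256  0.1439 -0.0686] yaw -32.8
```

```bash
python3 -m inch '[{"tx":0.018,"ty":-0.023,"tz":-0.014,"yaw":-6.6,"grip":-1},{"tx":0.037,"ty":-0.046,"tz":-0.027,"yaw":-13.2,"grip":-1},{"tx":0.055,"ty":-0.068,"tz":-0.041,"yaw":-19.8,"grip":-1},{"tx":0.073,"ty":-0.091,"tz":-0.055,"yaw":-26.4,"grip":-1},{"tx":0.091,"ty":-0.114,"tz":-0.068,"yaw":-33,"grip":-1}]'; python3 -c "
from h import *
s=telemetry.get_obs(); print(s['joint_positions'].round(2))
plan((.48,-.02,.5),-131,4)"
```

```text
t: 2.23
position: [0.2568, -0.5779, 0.2668]
tool_rot: [[0.657, 0.753, 0.023], [0.752, -0.654, -0.082], [-0.047, 0.072, -0.996]]
ft_force: [0.4, 0.2, 1.0]
opening: 0.999
finger_force: 0.0
[-65.72  12.53  22.39  95.01  -0.72  65.31]
call 0 t [ 0.1389 -0.045  -0.0683] yaw -32.8
call 1 t [ 0.1411  0.0373 -0.0683] yaw -32.8
call 2 t [ 0.0985  0.1077 -0.0683] yaw -32.8
call 3 t [ 0.0246  0.1439 -0.0683] yaw -32.8
```

```bash
python3 -m inch '[{"tx":0.028,"ty":-0.009,"tz":-0.014,"yaw":-6.6,"grip":-1},{"tx":0.056,"ty":-0.018,"tz":-0.027,"yaw":-13.2,"grip":-1},{"tx":0.083,"ty":-0.027,"tz":-0.041,"yaw":-19.8,"grip":-1},{"tx":0.111,"ty":-0.036,"tz":-0.055,"yaw":-26.4,"grip":-1},{"tx":0.139,"ty":-0.045,"tz":-0.068,"yaw":-33,"grip":-1}]' >/dev/null; python3 -m inch '[{"tx":0.028,"ty":0.007,"tz":-0.014,"yaw":-6.6,"grip":-1},{"tx":0.056,"ty":0.015,"tz":-0.027,"yaw":-13.2,"grip":-1},{"tx":0.085,"ty":0.022,"tz":-0.041,"yaw":-19.8,"grip":-1},{"tx":0.113,"ty":0.03,"tz":-0.055,"yaw":-26.4,"grip":-1},{"tx":0.141,"ty":0.037,"tz":-0.068,"yaw":-33,"grip":-1}]' ; python3 -m inch '[{"tx":0.02,"ty":0.022,"tz":-0.014,"yaw":-6.6,"grip":-1},{"tx":0.04,"ty":0.043,"tz":-0.027,"yaw":-13.2,"grip":-1},{"tx":0.06,"ty":0.065,"tz":-0.041,"yaw":-19.8,"grip":-1},{"tx":0.08,"ty":0.086,"tz":-0.055,"yaw":-26.4,"grip":-1},{"tx":0.098,"ty":0.108,"tz":-0.068,"yaw":-33,"grip":-1}]' ; python3 -c "
from h import *
s=telemetry.get_obs(); print(s['joint_positions'].round(2))
plan((.6,.06,.5),-32,1)"
```

```text
t: 3.07
position: [0.3691, -0.2994, 0.3834]
tool_rot: [[-0.421, 0.907, 0.024], [0.903, 0.421, -0.082], [-0.085, -0.012, -0.996]]
ft_force: [0.1, -1.2, 0.2]
opening: 1.001
finger_force: 0.0
t: 3.48
position: [0.4246, -0.16, 0.4418]
tool_rot: [[-0.847, 0.531, 0.025], [0.528, 0.845, -0.081], [-0.064, -0.056, -0.996]]
ft_force: [0.8, -0.3, -0.3]
opening: 1.0
finger_force: 0.0
[-1.8140e+01  5.0000e-02  2.9930e+01  1.1706e+02 -3.9900e+00  1.3810e+01]
call 0 t [-0.0361  0.2759 -0.0715] yaw -32.0
```

```bash
python3 -m inch '[{"tx":0.003,"ty":0.04,"tz":-0.005,"yaw":-6.6,"grip":-1},{"tx":0.004,"ty":0.08,"tz":-0.01,"yaw":-13.2,"grip":-1},{"tx":0.0,"ty":0.12,"tz":-0.015,"yaw":-19.8,"grip":-1},{"tx":-0.01,"ty":0.16,"tz":-0.02,"yaw":-26.4,"grip":-1},{"tx":-0.02,"ty":0.2,"tz":-0.025,"yaw":-32,"grip":-1}]' ; python3 -c "
from h import *
s=telemetry.get_obs(); print(s['joint_positions'].round(2))
plan((.7,.08,.47),0,1); plan(s['position']+np.array([.2,.023,.05]),0,1)"
```

```text
t: 3.9
position: [0.5485, 0.0002, 0.4565]
tool_rot: [[-1.0, 0.001, 0.026], [-0.001, 0.997, -0.08], [-0.026, -0.08, -0.996]]
ft_force: [1.6, -0.2, 0.9]
opening: 0.995
finger_force: 0.0
[  2.45  18.53  53.43 123.6   -4.67   2.4 ]
call 0 t [-0.1518  0.0787 -0.016 ] yaw 0.0
call 0 t [-0.2013  0.0191 -0.0465] yaw 0.0
```

```bash
python3 -m inch '[{"tx":-0.035,"ty":0.02,"tz":0,"yaw":0,"grip":-1},{"tx":-0.07,"ty":0.04,"tz":0,"yaw":0,"grip":-1},{"tx":-0.11,"ty":0.06,"tz":0,"yaw":0,"grip":-1},{"tx":-0.15,"ty":0.08,"tz":0,"yaw":0,"grip":-1},{"tx":-0.19,"ty":0.08,"tz":0,"yaw":0,"grip":-1}]' ; python3 -m inch '[{"tx":-0.2,"ty":0.022,"tz":0,"yaw":0,"grip":-1},{"tx":-0.2,"ty":0.022,"tz":0,"yaw":0,"grip":-1},{"tx":-0.2,"ty":0.022,"tz":0,"yaw":0,"grip":-1},{"tx":-0.2,"ty":0.022,"tz":0,"yaw":0,"grip":-1},{"tx":-0.2,"ty":0.022,"tz":0,"yaw":0,"grip":-1}]' ;python3 -m inch '[{"tx":-0.2,"ty":0.022,"tz":-0.1,"yaw":0,"grip":-1},{"tx":-0.2,"ty":0.022,"tz":-0.1,"yaw":0,"grip":-1},{"tx":-0.2,"ty":0.022,"tz":-0.1,"yaw":0,"grip":-1},{"tx":-0.2,"ty":0.022,"tz":-0.1,"yaw":0,"grip":-1},{"tx":-0.2,"ty":0.022,"tz":-0.1,"yaw":0,"grip":-1}]' ; python3 -c "
from h import *
s=telemetry.get_obs(); print(s['joint_positions'].round(2))"
```

```text
t: 4.32
position: [0.5864, 0.0598, 0.4468]
tool_rot: [[-1.0, 0.006, -0.008], [0.007, 0.996, -0.087], [0.008, -0.087, -0.996]]
ft_force: [0.4, -0.3, 1.0]
opening: 0.999
finger_force: 0.0
t: 4.73
position: [0.594, 0.0619, 0.4307]
tool_rot: [[-0.999, 0.008, -0.034], [0.011, 0.996, -0.094], [0.033, -0.094, -0.995]]
ft_force: [0.3, 0.6, -0.4]
opening: 0.998
finger_force: 0.0
t: 5.15
position: [0.5944, 0.0665, 0.4285]
tool_rot: [[-0.999, 0.007, -0.037], [0.011, 0.995, -0.097], [0.036, -0.097, -0.995]]
ft_force: [0.5, -0.4, -0.5]
opening: 0.998
finger_force: 0.0
[  8.84  33.21  70.73 130.47  -5.16   9.48]
```

```bash
python3 - <<'E'
from h import *
a=np.load("a.npy",allow_pickle=True).item();b=np.load("b.npy",allow_pickle=True).item()
def tri(u,v):
    o1,d1=ray(a,np.array(u)/1.5625);o2,d2=ray(b,np.array(v)/1.5625)
    k=np.linalg.lstsq(np.c_[d1,-d2],o2-o1,rcond=None)[0]; return ((o1+k[0]*d1+o2+k[1]*d2)/2).round(3), np.linalg.norm(o1+k[0]*d1-o2-k[1]*d2).round(3)
print("mic2",tri((655,155),(648,525)),"psu",tri((333,206),(512,250)),"jarW",tri((310,242),(452,268)),"post",tri((538,178),(592,435)))
print("head front R",tri((473,258),(515,290)))
plan((.68,.205,.27),0,1)
E
```

```text
mic2 (array([ 0.856, -0.462,  0.227]), np.float64(0.027)) psu (array([0.784, 0.228, 0.121]), np.float64(0.03)) jarW (array([0.69 , 0.29 , 0.024]), np.float64(0.029)) post (array([ 0.856, -0.242,  0.097]), np.float64(0.0))
head front R (array([ 0.675, -0.08 ,  0.296]), np.float64(0.102))
call 0 t [-0.0897  0.1538  0.1411] yaw 0.0
```

```bash
python3 -m inch '[{"tx":-0.015,"ty":0.038,"tz":0.01,"yaw":0,"grip":-1},{"tx":-0.03,"ty":0.07,"tz":0.03,"yaw":0,"grip":-1},{"tx":-0.045,"ty":0.1,"tz":0.055,"yaw":0,"grip":-1},{"tx":-0.06,"ty":0.13,"tz":0.08,"yaw":0,"grip":-1},{"tx":-0.075,"ty":0.15,"tz":0.11,"yaw":0,"grip":-1}]' ; python3 -m inch '[{"tx":-0.03,"ty":0.01,"tz":0.03,"yaw":0,"grip":-1},{"tx":-0.07,"ty":0.02,"tz":0.04,"yaw":0,"grip":-1},{"tx":-0.11,"ty":0.03,"tz":0.04,"yaw":0,"grip":-1},{"tx":-0.15,"ty":0.04,"tz":0.03,"yaw":0,"grip":-1},{"tx":-0.19,"ty":0.05,"tz":0.03,"yaw":0,"grip":-1}]' ;python3 -m inch '[{"tx":-0.2,"ty":0.06,"tz":0,"yaw":0,"grip":-1},{"tx":-0.2,"ty":0.06,"tz":0,"yaw":0,"grip":-1},{"tx":-0.2,"ty":0.06,"tz":0,"yaw":0,"grip":-1},{"tx":-0.2,"ty":0.06,"tz":0,"yaw":0,"grip":-1},{"tx":-0.2,"ty":0.06,"tz":0,"yaw":0,"grip":-1}]' ; python3 -c "
from h import *
s=telemetry.get_obs(); print(s['joint_positions'].round(2))"
```

```text
t: 5.57
position: [0.6669, 0.2072, 0.3003]
tool_rot: [[-0.999, 0.006, -0.036], [0.009, 0.995, -0.096], [0.036, -0.096, -0.995]]
ft_force: [0.7, 0.6, 0.4]
opening: 1.001
finger_force: 0.0
t: 5.98
position: [0.7527, 0.2181, 0.2183]
tool_rot: [[-1.0, 0.007, -0.0], [0.007, 0.996, -0.086], [-0.0, -0.086, -0.996]]
ft_force: [-1.0, 0.0, 1.0]
opening: 0.995
finger_force: 0.0
t: 6.4
position: [0.8029, 0.2285, 0.1598]
tool_rot: [[-0.999, 0.007, 0.04], [0.004, 0.997, -0.074], [-0.04, -0.074, -0.996]]
ft_force: [-0.4, -0.1, -0.8]
opening: 0.998
finger_force: 0.0
[ 17.51  54.18  70.71 105.63  -4.74  17.8 ]
```

```bash
python3 -m inch '[{"tx":-0.2,"ty":0.06,"tz":-0.2,"yaw":0,"grip":-1},{"tx":-0.2,"ty":0.06,"tz":-0.2,"yaw":0,"grip":-1},{"tx":-0.2,"ty":0.06,"tz":-0.2,"yaw":0,"grip":-1},{"tx":-0.2,"ty":0.06,"tz":-0.2,"yaw":0,"grip":-1},{"tx":-0.2,"ty":0.06,"tz":-0.2,"yaw":0,"grip":-1}]' ; python3 -m inch '[{"tx":-0.2,"ty":0.06,"tz":-0.1,"yaw":0,"grip":-1},{"tx":-0.2,"ty":0.06,"tz":-0.1,"yaw":0,"grip":-1},{"tx":-0.2,"ty":0.06,"tz":-0.1,"yaw":0,"grip":-1},{"tx":-0.2,"ty":0.06,"tz":-0.1,"yaw":0,"grip":-1},{"tx":-0.2,"ty":0.06,"tz":-0.1,"yaw":0,"grip":-1}]' ; python3 -c "
from h import *
s=telemetry.get_obs(); print(s['joint_positions'].round(2))"
```

```text
t: 6.82
position: [0.7956, 0.2314, 0.2068]
tool_rot: [[-0.997, 0.006, 0.083], [0.001, 0.998, -0.061], [-0.084, -0.061, -0.995]]
ft_force: [-0.2, -1.0, 0.2]
opening: 1.0
finger_force: 0.0
t: 7.23
position: [0.8124, 0.2371, 0.2069]
tool_rot: [[-0.993, 0.005, 0.121], [-0.001, 0.999, -0.05], [-0.121, -0.049, -0.991]]
ft_force: [0.3, 0.8, -0.5]
opening: 0.995
finger_force: 0.0
[ 17.9   51.02  70.71 103.92  -4.84  17.78]
```

```bash
python3 -m inch '[{"tx":-0.03,"ty":-0.03,"tz":-0.01,"yaw":0,"grip":-1},{"tx":-0.06,"ty":-0.06,"tz":-0.02,"yaw":0,"grip":-1},{"tx":-0.2,"ty":-0.08,"tz":-0.1,"yaw":0,"grip":-1},{"tx":-0.2,"ty":-0.08,"tz":-0.1,"yaw":0,"grip":-1},{"tx":-0.2,"ty":-0.08,"tz":-0.1,"yaw":0,"grip":-1}]' ; python3 -m inch '[{"tx":-0.2,"ty":0.035,"tz":-0.1,"yaw":0,"grip":-1},{"tx":-0.2,"ty":0.035,"tz":-0.1,"yaw":0,"grip":-1},{"tx":-0.2,"ty":0.035,"tz":-0.1,"yaw":0,"grip":-1},{"tx":-0.2,"ty":0.035,"tz":-0.1,"yaw":0,"grip":-1},{"tx":-0.2,"ty":0.035,"tz":-0.1,"yaw":0,"grip":-1}]' ;  python3 -m inch '[{"tx":-0.2,"ty":0.035,"tz":-0.05,"yaw":0,"grip":-1},{"tx":-0.2,"ty":0.035,"tz":-0.05,"yaw":0,"grip":-1},{"tx":-0.2,"ty":0.035,"tz":-0.05,"yaw":0,"grip":-1},{"tx":-0.2,"ty":0.035,"tz":-0.05,"yaw":0,"grip":-1},{"tx":-0.2,"ty":0.035,"tz":-0.05,"yaw":0,"grip":-1}]' ; python3 -c "
from h import *
s=telemetry.get_obs(); print(s['joint_positions'].round(2))"
```

```text
t: 7.65
position: [0.8434, 0.1523, 0.2288]
tool_rot: [[-0.986, 0.005, 0.164], [-0.002, 0.999, -0.041], [-0.164, -0.041, -0.986]]
ft_force: [-0.6, 0.5, -0.0]
opening: 1.003
finger_force: 0.0
t: 8.07
position: [0.8551, 0.1564, 0.2428]
tool_rot: [[-0.978, 0.001, 0.208], [-0.006, 0.999, -0.032], [-0.208, -0.033, -0.978]]
ft_force: [-0.1, -0.8, -0.8]
opening: 1.001
finger_force: 0.0
t: 8.48
position: [0.8807, 0.1586, 0.236]
tool_rot: [[-0.968, 0.0, 0.25], [-0.006, 1.0, -0.024], [-0.25, -0.025, -0.968]]
ft_force: [-0.4, 0.5, -0.5]
opening: 1.002
finger_force: 0.0
[11.56 49.65 70.69 97.1  -4.25 10.88]
```

```bash
python3 -m inch '[{"tx":-0.2,"ty":0.035,"tz":-0.2,"yaw":0,"grip":-1},{"tx":-0.2,"ty":0.035,"tz":-0.2,"yaw":0,"grip":-1},{"tx":-0.2,"ty":0.035,"tz":-0.2,"yaw":0,"grip":-1},{"tx":-0.2,"ty":0.035,"tz":-0.2,"yaw":0,"grip":-1},{"tx":-0.2,"ty":0.035,"tz":-0.2,"yaw":0,"grip":-1}]' ;  python3 -m inch '[{"tx":-0.2,"ty":0.03,"tz":-0.2,"yaw":0,"grip":-1},{"tx":-0.2,"ty":0.03,"tz":-0.2,"yaw":0,"grip":-1},{"tx":-0.2,"ty":0.03,"tz":-0.2,"yaw":0,"grip":-1},{"tx":-0.2,"ty":0.03,"tz":-0.2,"yaw":0,"grip":-1},{"tx":-0.2,"ty":0.03,"tz":-0.2,"yaw":0,"grip":-1}]' ; python3 -c "
from h import *
s=telemetry.get_obs(); print(s['joint_positions'].round(2))
a=np.load('a.npy',allow_pickle=True).item(); print(onz(a,np.array((200,140))/1.5625,0),onz(a,np.array((400,138))/1.5625,0))"
```

```text
t: 8.9
position: [0.858, 0.1587, 0.3042]
tool_rot: [[-0.955, -0.002, 0.297], [-0.007, 1.0, -0.015], [-0.296, -0.016, -0.955]]
ft_force: [-0.1, -0.1, 0.5]
opening: 1.005
finger_force: 0.0
t: 9.32
position: [0.8348, 0.1554, 0.361]
tool_rot: [[-0.942, -0.004, 0.336], [-0.007, 1.0, -0.007], [-0.336, -0.009, -0.942]]
ft_force: [-0.2, 0.3, -0.1]
opening: 1.004
finger_force: 0.0
[ 12.03  41.01  70.75 100.58  -4.43  10.95]
[0.96037846 0.57885051 0.        ] [0.98008984 0.08282612 0.        ]
```

```bash
python3 -m inch '[{"tx":-0.2,"ty":0,"tz":-0.2,"yaw":0,"grip":-1},{"tx":-0.2,"ty":0,"tz":-0.2,"yaw":0,"grip":-1},{"tx":-0.2,"ty":0,"tz":-0.2,"yaw":0,"grip":-1},{"tx":-0.1,"ty":-0.08,"tz":-0.1,"yaw":0,"grip":-1},{"tx":-0.2,"ty":-0.1,"tz":-0.2,"yaw":0,"grip":-1}]' ;  python3 -m inch '[{"tx":-0.05,"ty":-0.05,"tz":-0.05,"yaw":0,"grip":-1},{"tx":-0.1,"ty":-0.1,"tz":-0.1,"yaw":0,"grip":-1},{"tx":-0.2,"ty":-0.1,"tz":-0.1,"yaw":0,"grip":-1},{"tx":-0.2,"ty":-0.1,"tz":-0.1,"yaw":0,"grip":-1},{"tx":-0.2,"ty":-0.1,"tz":-0.1,"yaw":0,"grip":-1}]' ; python3 -c "
from h import *
s=telemetry.get_obs(); print(s['joint_positions'].round(2))"
```

```text
t: 9.73
position: [0.8172, 0.1022, 0.4132]
tool_rot: [[-0.929, -0.006, 0.371], [-0.007, 1.0, -0.003], [-0.371, -0.006, -0.929]]
ft_force: [0.4, -0.3, -0.1]
opening: 1.0
finger_force: 0.0
t: 10.15
position: [0.8232, 0.0267, 0.4392]
tool_rot: [[-0.911, -0.005, 0.411], [-0.007, 1.0, -0.001], [-0.411, -0.004, -0.911]]
ft_force: [-0.8, 0.2, -0.6]
opening: 0.995
finger_force: 0.0
[  2.2   35.5   70.7  100.91  -0.98   1.63]
```

```bash
python3 -m inch '[{"tx":-0.2,"ty":-0.03,"tz":-0.1,"yaw":0,"grip":-1},{"tx":-0.2,"ty":-0.03,"tz":-0.1,"yaw":0,"grip":-1},{"tx":-0.2,"ty":-0.03,"tz":-0.1,"yaw":0,"grip":-1},{"tx":-0.2,"ty":-0.03,"tz":-0.1,"yaw":0,"grip":-1},{"tx":-0.2,"ty":-0.03,"tz":-0.1,"yaw":0,"grip":-1}]' ;  python3 -m inch '[{"tx":-0.2,"ty":-0.03,"tz":-0.1,"yaw":0,"grip":-1},{"tx":-0.2,"ty":-0.03,"tz":-0.1,"yaw":0,"grip":-1},{"tx":-0.2,"ty":-0.03,"tz":-0.1,"yaw":0,"grip":-1},{"tx":-0.2,"ty":-0.03,"tz":-0.1,"yaw":0,"grip":-1},{"tx":-0.2,"ty":-0.03,"tz":-0.1,"yaw":0,"grip":-1}]' ; python3 -m inch '[{"tx":-0.2,"ty":-0.03,"tz":-0.1,"yaw":0,"grip":-1},{"tx":-0.2,"ty":-0.03,"tz":-0.1,"yaw":0,"grip":-1},{"tx":-0.2,"ty":-0.03,"tz":-0.1,"yaw":0,"grip":-1},{"tx":-0.2,"ty":-0.03,"tz":-0.1,"yaw":0,"grip":-1},{"tx":-0.2,"ty":-0.03,"tz":-0.1,"yaw":0,"grip":-1}]' ;python3 -c "
from h import *
s=telemetry.get_obs(); print(s['joint_positions'].round(2))"
```

```text
t: 10.57
position: [0.8286, 0.0073, 0.4599]
tool_rot: [[-0.892, -0.007, 0.453], [-0.008, 1.0, -0.0], [-0.453, -0.004, -0.892]]
ft_force: [-0.4, -0.1, -0.4]
opening: 1.001
finger_force: 0.0
t: 10.98
position: [0.8312, -0.0112, 0.4824]
tool_rot: [[-0.87, -0.006, 0.493], [-0.007, 1.0, -0.001], [-0.493, -0.005, -0.87]]
ft_force: [-0.2, -1.0, -0.2]
opening: 1.001
finger_force: 0.0
t: 11.4
position: [0.8308, -0.027, 0.5072]
tool_rot: [[-0.847, -0.005, 0.532], [-0.007, 1.0, -0.003], [-0.532, -0.006, -0.847]]
ft_force: [-0.4, 0.5, -0.9]
opening: 1.002
finger_force: 0.0
[-2.21 31.84 70.72 96.73  1.01 -2.3 ]
```

```bash
python3 -m inch '[{"tx":-0.2,"ty":-0.03,"tz":-0.1,"yaw":0,"grip":-1},{"tx":-0.2,"ty":-0.03,"tz":-0.1,"yaw":0,"grip":-1},{"tx":-0.2,"ty":-0.03,"tz":-0.1,"yaw":0,"grip":-1},{"tx":-0.2,"ty":-0.03,"tz":-0.1,"yaw":0,"grip":-1},{"tx":-0.2,"ty":-0.03,"tz":-0.1,"yaw":0,"grip":-1}]' ;python3 - <<'E'
from h import *
a=np.load("a.npy",allow_pickle=True).item()
s=telemetry.get_obs(); R=np.array(s["tool_rot"])
d1=onz(a,(193.4,203.4),.021);d2=onz(a,(192.4,225.4),.021);m=(d1+d2)/2
print(d1.round(3),d2.round(3),m.round(3),np.degrees(np.arctan2(*(d1-d2)[[1,0]])))
g=m.copy(); g[2]=.048; tcp=g+.019*R[:,2]; hov=tcp-.13*R[:,2]; print(tcp,hov)
plan(hov,0,3)
E
```

```text
t: 11.82
position: [0.8275, -0.0408, 0.534]
tool_rot: [[-0.821, -0.003, 0.571], [-0.008, 1.0, -0.005], [-0.571, -0.008, -0.821]]
ft_force: [-0.3, -0.2, 0.1]
opening: 0.997
finger_force: 0.0
[0.522 0.302 0.021] [0.44  0.302 0.021] [0.481 0.302 0.021] 0.03257761442584432
[0.49204771 0.30186269 0.03240116] [0.41782831 0.30251154 0.13913007]
call 0 t [0.1864 0.116  0.0295] yaw 0.0
call 1 t [0.1864 0.116  0.0295] yaw 0.0
call 2 t [0.1864 0.116  0.0295] yaw 0.0
```

```bash
for i in 1 2; do python3 -m inch '[{"tx":0.035,"ty":0.022,"tz":0,"yaw":0,"grip":-1},{"tx":0.07,"ty":0.044,"tz":0,"yaw":0,"grip":-1},{"tx":0.105,"ty":0.066,"tz":0,"yaw":0,"grip":-1},{"tx":0.14,"ty":0.09,"tz":0.01,"yaw":0,"grip":-1},{"tx":0.175,"ty":0.112,"tz":0.02,"yaw":0,"grip":-1}]'|head -3; done; python3 -m inch '[{"tx":0.035,"ty":0.022,"tz":0.01,"yaw":0,"grip":-1},{"tx":0.07,"ty":0.044,"tz":0.02,"yaw":0,"grip":-1},{"tx":0.105,"ty":0.066,"tz":0.025,"yaw":0,"grip":-1},{"tx":0.14,"ty":0.09,"tz":0.03,"yaw":0,"grip":-1},{"tx":0.175,"ty":0.112,"tz":0.03,"yaw":0,"grip":-1}]'; python3 - <<'E'
from h import *
s=telemetry.get_obs(); w=vision.read_camera("wrist"); np.save("w1.npy",[w,s],allow_pickle=True); print(s["joint_positions"].round(1))
T=wristT(w,s); print(proj(w,(.481,.302,.068),T))
save(np.clip(w["img"]*1.4,0,255).astype(np.uint8),"w1.png")
E
```

```text
t: 12.23
position: [0.7399, 0.0315, 0.4625]
tool_rot: [[-0.821, -0.003, 0.572], [-0.007, 1.0, -0.005], [-0.572, -0.008, -0.821]]
t: 12.65
position: [0.608, 0.1412, 0.3471]
tool_rot: [[-0.82, -0.004, 0.572], [-0.007, 1.0, -0.004], [-0.572, -0.008, -0.82]]
t: 13.07
position: [0.4827, 0.25, 0.2214]
tool_rot: [[-0.822, -0.003, 0.57], [-0.008, 1.0, -0.005], [-0.57, -0.009, -0.822]]
ft_force: [0.1, 0.2, 0.3]
opening: 0.998
finger_force: 0.0
[ 38.2 -25.3 -24.6  62.3 -20.9  32.5]
[316.57737096  86.0459588 ]
```

View pics/w1.png

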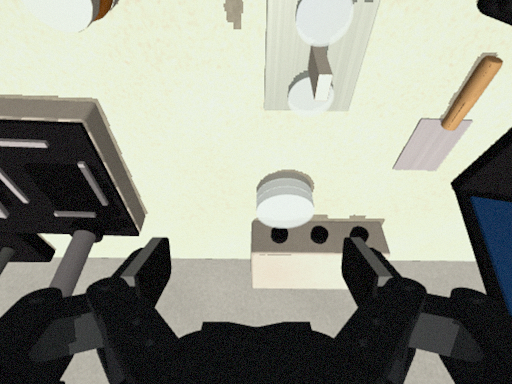

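```bash
python3 - <<'E'
from h import *
w,s=np.load("w1.npy",allow_pickle=True); T=wristT(w,s)
for n,uv,z in [("c1",(265,109),.008),("c2",(350,110),.008),("d far",(311,96),.021),("d near",(324,17),.021),("bartop",(323.5,87),.068)]: print(n,onz(w,uv,z,T).round(4))
c=w["img"][50:120,285:345].copy(); save(cv2.resize(np.clip(c*1.2,0,255).astype(np.uint8),(600,700)[:2] if 0 else (514,600),interpolation=cv2.INTER_CUBIC),"w1c.png")
E
```

```text
c1 [0.5464 0.2595 0.008 ]
c2 [0.5467 0.3596 0.008 ]
d far [0.5204 0.3083 0.021 ]
d near [0.443 0.308 0.021]
bartop [0.4819 0.3082 0.068 ]
```

View pics/w1c.png

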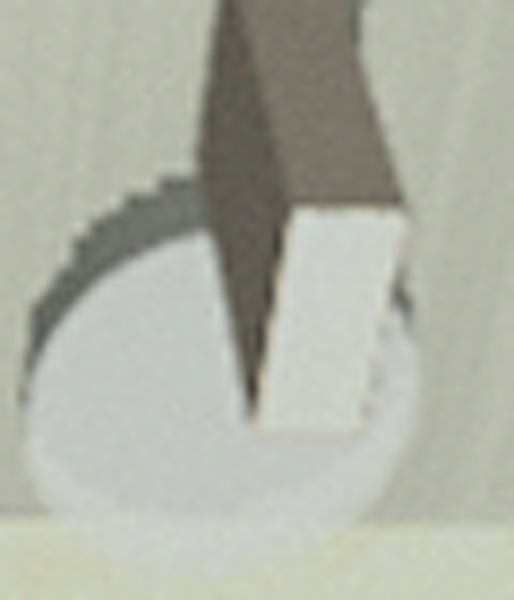

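```bash
python3 - <<'E'
from h import *
s=telemetry.get_obs();R=np.array(s["tool_rot"])
t=np.array([.4815,.3085,.048])+.019*R[:,2]
plan(t-.1*R[:,2],0,1)
E
```

```text
call 0 t [0.0914 0.0579 0.0597] yaw 0.0
```

```bash
python3 -m inch '[{"tx":0.025,"ty":0.015,"tz":0.015,"yaw":0,"grip":-1},{"tx":0.05,"ty":0.03,"tz":0.03,"yaw":0,"grip":-1},{"tx":0.075,"ty":0.045,"tz":0.045,"yaw":0,"grip":-1},{"tx":0.091,"ty":0.058,"tz":0.06,"yaw":0,"grip":-1},{"tx":0.091,"ty":0.058,"tz":0.06,"yaw":0,"grip":-1}]'; python3 - <<'E'
from h import *
s=telemetry.get_obs();R=np.array(s["tool_rot"])
w=vision.read_camera("wrist");T=wristT(w,s); np.save("w2.npy",[w,s],allow_pickle=True)
save(np.clip(w["img"]*1.3,0,255).astype(np.uint8),"w2.png")
t=np.array([.4815,.3085,.048])+.019*R[:,2]
plan(t,0,1)
print([proj(w,(.4815+i*.013,.3085+j*.006,.068),T).round() for i in(1,-1) for j in (1,-1)])
E
```

```text
t: 13.53
position: [0.4409, 0.3068, 0.1161]
tool_rot: [[-0.824, -0.006, 0.566], [-0.013, 1.0, -0.007], [-0.566, -0.013, -0.824]]
ft_force: [-0.7, -0.5, -1.2]
opening: 1.002
finger_force: 0.0
call 0 t [0.0079 0.0025 0.0998] yaw 0.0
[array([265., 223.]), array([250., 222.]), array([266., 203.]), array([250., 202.])]
```

View pics/w2.png

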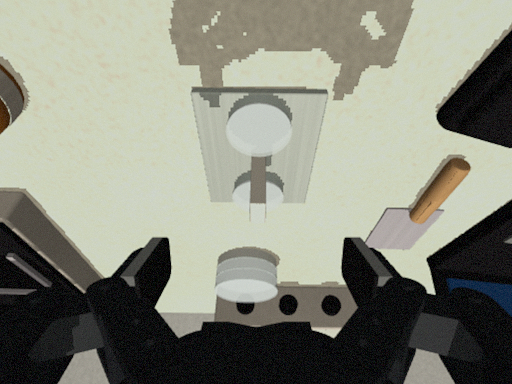

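```bash
python3 -m inch '[{"tx":0,"ty":0.001,"tz":0.03,"yaw":0,"grip":-1},{"tx":0,"ty":0.001,"tz":0.06,"yaw":0,"grip":-1},{"tx":0,"ty":0.001,"tz":0.085,"yaw":0,"grip":-1},{"tx":0,"ty":0.001,"tz":0.1,"yaw":0,"grip":-1},{"tx":0,"ty":0.001,"tz":0.1,"yaw":0,"grip":-1}]'; python3 - <<'E'
from h import *
s=telemetry.get_obs();R=np.array(s["tool_rot"])
t=np.array([.4815,.3085,.048])+.019*R[:,2]
plan(t,0,1)
E
```

```text
t: 14.0
position: [0.5014, 0.3056, 0.0379]
tool_rot: [[-0.822, -0.002, 0.569], [-0.007, 1.0, -0.008], [-0.569, -0.01, -0.822]]
ft_force: [-0.3, -0.6, -1.5]
opening: 1.001
finger_force: 0.0
call 0 t [ 0.0106  0.0029 -0.0006] yaw 0.0
```

```bash
python3 -m inch '[{"tx":0.006,"ty":0.002,"tz":0,"yaw":0,"grip":-1},{"tx":0.0105,"ty":0.003,"tz":0,"yaw":0,"grip":-1},{"tx":0.0105,"ty":0.003,"tz":0,"yaw":0,"grip":-1},{"tx":0.0105,"ty":0.003,"tz":0,"yaw":0,"grip":0},{"tx":0.0105,"ty":0.003,"tz":0,"yaw":0,"grip":1}]'; python3 -m inch '[{"tx":0,"ty":0,"tz":0,"yaw":0,"grip":1},{"tx":0,"ty":0,"tz":0,"yaw":0,"grip":1},{"tx":0,"ty":0,"tz":0,"yaw":0,"grip":1},{"tx":0,"ty":0,"tz":0,"yaw":0,"grip":1},{"tx":0,"ty":0,"tz":0,"yaw":0,"grip":1}]'; python3 - <<'E'
from h import *
s=telemetry.get_obs();R=np.array(s["tool_rot"])
t=np.array([.4815,.3085,.048])+.019*R[:,2]
plan(t,0,1)
E
```

```text
t: 14.42
position: [0.492, 0.3108, 0.0347]
tool_rot: [[-0.821, -0.004, 0.571], [-0.008, 1.0, -0.004], [-0.571, -0.007, -0.821]]
ft_force: [0.2, -1.0, 0.1]
opening: 0.751
finger_force: 0.0
t: 14.83
position: [0.4922, 0.3103, 0.0339]
tool_rot: [[-0.821, -0.003, 0.571], [-0.007, 1.0, -0.005], [-0.571, -0.008, -0.821]]
ft_force: [0.4, -1.0, 2.2]
opening: 0.133
finger_force: 58.6
call 0 t [ 0.0007 -0.0019  0.0013] yaw 0.0
```

```bash
python3 -m inch '[{"tx":-0.006,"ty":0,"tz":-0.008,"yaw":0,"grip":1},{"tx":-0.017,"ty":0,"tz":-0.025,"yaw":0,"grip":1},{"tx":-0.032,"ty":0,"tz":-0.046,"yaw":0,"grip":1},{"tx":-0.046,"ty":0,"tz":-0.066,"yaw":0,"grip":1},{"tx":-0.057,"ty":0,"tz":-0.082,"yaw":0,"grip":1}]'; python3 - <<'E'
from h import *
plan((.47,.17,.19),0,1)
E
```

```text
t: 15.25
position: [0.492, 0.311, 0.1357]
tool_rot: [[-0.821, -0.004, 0.571], [-0.007, 1.0, -0.004], [-0.571, -0.008, -0.821]]
ft_force: [0.7, 1.2, -2.4]
opening: 0.131
finger_force: 58.6
call 0 t [-0.0118 -0.1414 -0.0565] yaw 0.0
```

```bash
python3 -m inch '[{"tx":-0.002,"ty":-0.025,"tz":-0.01,"yaw":0,"grip":1},{"tx":-0.006,"ty":-0.06,"tz":-0.024,"yaw":0,"grip":1},{"tx":-0.009,"ty":-0.095,"tz":-0.038,"yaw":0,"grip":1},{"tx":-0.012,"ty":-0.125,"tz":-0.05,"yaw":0,"grip":1},{"tx":-0.012,"ty":-0.141,"tz":-0.056,"yaw":0,"grip":1}]'; python3 -m inch '[{"tx":0,"ty":0,"tz":0,"yaw":0,"grip":1},{"tx":0,"ty":0,"tz":0,"yaw":0,"grip":1},{"tx":0,"ty":0,"tz":0,"yaw":0,"grip":1},{"tx":0,"ty":0,"tz":0,"yaw":0,"grip":1},{"tx":0,"ty":0,"tz":0,"yaw":0,"grip":1}]';  python3 - <<'E'
from h import *
s=telemetry.get_obs();
w=vision.read_camera("wrist"); np.save("w3.npy",[w,s],allow_pickle=True)
save(cv2.resize(np.clip(w["img"]*1.5,0,255).astype(np.uint8),(800,600),interpolation=cv2.INTER_CUBIC),"w3.png")
E
```

```text
t: 15.67
position: [0.4699, 0.1681, 0.1898]
tool_rot: [[-0.82, -0.003, 0.572], [-0.007, 1.0, -0.005], [-0.572, -0.008, -0.82]]
ft_force: [0.5, -0.6, -1.3]
opening: 0.133
finger_force: 59.2
t: 16.08
position: [0.4702, 0.171, 0.1866]
tool_rot: [[-0.822, -0.005, 0.569], [-0.009, 1.0, -0.005], [-0.569, -0.009, -0.822]]
ft_force: [0.7, -0.4, -2.6]
opening: 0.13
finger_force: 59.3
```

View pics/w3.png

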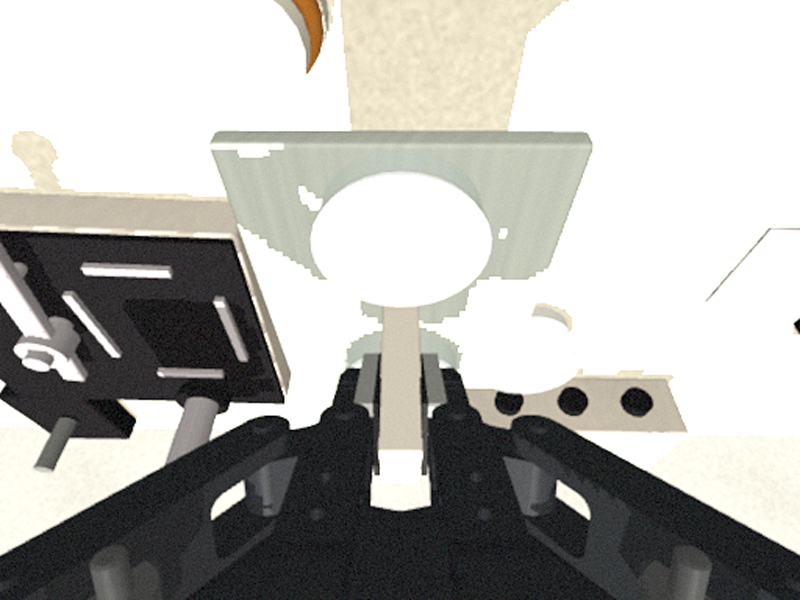

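```bash
python3 - <<'E'
from h import *
w,s=np.load("w3.npy",allow_pickle=True); T=wristT(w,s)
g=w["img"].max(axis=2)
print(g[173,80],g[185,60],g[240,122])
k=1.5625
C={}
for n,(u,v,r) in dict(front=(127,270,55),right=(92,325,42),left=(231,330,42),far=(191,373,40)).items():
    u,v,r=u/k,v/k,r/k
    m=np.zeros_like(g); m[int(v-r):int(v+r),int(u-r):int(u+r)]=255
    b=((g>70)*255).astype(np.uint8)&m
    N,L,S,c=cv2.connectedComponentsWithStats(b)
    d=[np.min(np.hypot(*(np.argwhere(L==i)-[v,u]).T)) for i in range(1,N)]; i=1+int(np.argmin(d))
    P=np.argwhere(L==i)[:,::-1].astype(np.float32); R=cv2.minAreaRect(P)
    M=cv2.moments((L==i).astype(np.uint8),True);cc=(M["m10"]/M["m00"],M["m01"]/M["m00"])
    C[n]=onz(w,cc,.0475,T); print(n,S[i],np.round(cc,1),np.round(R[0],1),np.round(R[1],1),C[n].round(4),onz(w,R[0],.0475,T).round(4))
d=C["far"]-C["front"]; e=C["left"]-C["right"]
print(np.degrees(np.arctan2(d[1],d[0])),np.hypot(*d[:2]),np.degrees(np.arctan2(-e[0],e[1])),np.hypot(*e[:2]))
print("mid",(C["far"]+C["front"])/2,(C["left"]+C["right"])/2)
for n,uv in dict(near=(233,236),far=(284,400)).items(): print(n,onz(w,np.array(uv)/k,.045,T).round(4))
E
```

```text
185 29 129
front [ 51 168  59  11 485] [ 80.4 172.8] [ 80.1 172.7] [58.2  8.5] [ 0.5673 -0.0236  0.0475] [ 0.5671 -0.0238  0.0475]
right [ 39 186  39  43 399] [ 57.7 206.4] [ 58.5 207. ] [54.7  8.1] [ 0.6309 -0.0823  0.0475] [ 0.6323 -0.082   0.0475]
left [136 190  23  42 304] [147.1 209.6] [147.2 210.6] [45.1  7.6] [0.6358 0.0308 0.0475] [0.6381 0.0301 0.0475]
far [100 235  43   7 249] [121.1 238.4] [121. 238.] [ 6. 42.] [ 0.7102 -0.0295  0.0475] [ 0.709  -0.0291  0.0475]
-2.361663175802004 0.1430289593115591 -2.4424696446561236 0.11320083949333744
mid [ 0.63872199 -0.02652104  0.0475    ] [ 0.6333569  -0.02577683  0.0475    ]
near [0.536  0.0608 0.045 ]
far [0.77  0.049 0.045]
```

```bash
python3 - <<'E'
from h import *
w,s=np.load("w3.npy",allow_pickle=True); T=wristT(w,s);k=1.5625
a=np.load("a.npy",allow_pickle=True).item()
for uv in ((214,149),(590,148)): print(onz(w,np.array(uv)/k,.1607,T).round(4))
for uv in ((212,133),(592,132)): print(onz(w,np.array(uv)/k,.1527,T).round(4))
print(s["position"], "expected bar",s["position"]-np.array([.4922-.4815,.3103-.3085,0]))
for uv in ((282.6,193.4),(268.6,173),(299,177.4)): print(onz(a,uv,.0475).round(4))
p=np.array([.638,-.0262,0]); th=np.radians(-2.4); c,sn=np.cos(th),np.sin(th); Rz=np.array([[c,-sn,0],[sn,c,0],[0,0,1]])
for n,q in dict(front=(-.0715,0,.0475),L=(0,.0565,.0475),Rr=(0,-.0565,.0475)).items(): print(n,(p+Rz@np.array(q)).round(4),proj(a,p+Rz@np.array(q)).round(1))
E
```

```text
[0.3983 0.1232 0.1607]
[0.3969 0.2196 0.1607]
[0.3985 0.1204 0.1527]
[0.3971 0.2223 0.1527]
[0.4702226  0.17103758 0.18661451] expected bar [0.4595226  0.16923758 0.18661451]
[ 0.5652 -0.0266  0.0475]
[0.6395 0.0265 0.0475]
[ 0.6262 -0.0857  0.0475]
front [ 0.5666 -0.0232  0.0475] [281.7 193. ]
L [0.6404 0.0303 0.0475] [267.6 172.7]
Rr [ 0.6356 -0.0827  0.0475] [298.2 174.9]
```

```bash
python3 - <<'E'
from h import *
plan((.648,.12,.098),0,1)
E
```

```text
call 0 t [-0.0952 -0.051   0.1743] yaw 0.0
```

```bash
python3 -m inch '[{"tx":-0.012,"ty":-0.007,"tz":0.022,"yaw":0.5,"grip":1},{"tx":-0.028,"ty":-0.015,"tz":0.052,"yaw":1,"grip":1},{"tx":-0.045,"ty":-0.025,"tz":0.083,"yaw":1.5,"grip":1},{"tx":-0.062,"ty":-0.034,"tz":0.114,"yaw":2,"grip":1},{"tx":-0.077,"ty":-0.041,"tz":0.14,"yaw":2.5,"grip":1}]';python3 -m inch '[{"tx":-0.01,"ty":-0.005,"tz":0.018,"yaw":0,"grip":1},{"tx":-0.018,"ty":-0.01,"tz":0.034,"yaw":0,"grip":1},{"tx":-0.018,"ty":-0.01,"tz":0.034,"yaw":0,"grip":1},{"tx":-0.018,"ty":-0.01,"tz":0.034,"yaw":0,"grip":1},{"tx":-0.018,"ty":-0.01,"tz":0.034,"yaw":0,"grip":1}]'; python3 - <<'E'
from h import *
plan((.648,-.026,.096),0,1)
E
```

```text
t: 16.55
position: [0.615, 0.1289, 0.1146]
tool_rot: [[-0.821, 0.032, 0.569], [0.036, 0.999, -0.005], [-0.569, 0.016, -0.822]]
ft_force: [0.4, 0.2, -3.0]
opening: 0.132
finger_force: 59.2
t: 16.97
position: [0.6471, 0.119, 0.0983]
tool_rot: [[-0.821, 0.032, 0.569], [0.035, 0.999, -0.005], [-0.569, 0.016, -0.822]]
ft_force: [-0.2, 0.6, -2.0]
opening: 0.125
finger_force: 59.1
call 0 t [-0.0045 -0.1449  0.0031] yaw 0.0
```

```bash
python3 -m inch '[{"tx":-0.001,"ty":-0.02,"tz":0.001,"yaw":0,"grip":1},{"tx":-0.002,"ty":-0.05,"tz":0.001,"yaw":0,"grip":1},{"tx":-0.003,"ty":-0.085,"tz":0.002,"yaw":0,"grip":1},{"tx":-0.004,"ty":-0.118,"tz":0.003,"yaw":0,"grip":1},{"tx":-0.0045,"ty":-0.14,"tz":0.003,"yaw":0,"grip":1}]';python3 -m inch '[{"tx":0,"ty":-0.005,"tz":0,"yaw":0,"grip":1},{"tx":0,"ty":-0.005,"tz":0,"yaw":0,"grip":1},{"tx":0,"ty":-0.005,"tz":0,"yaw":0,"grip":1},{"tx":0,"ty":-0.005,"tz":0,"yaw":0,"grip":1},{"tx":0,"ty":-0.005,"tz":0,"yaw":0,"grip":1}]'; python3 - <<'E'
from h import *
plan((.648,-.026,.082),0,1)
s=telemetry.get_obs(); w=vision.read_camera("wrist"); b=vision.read_camera("side"); np.save("w4.npy",[w,s,b],allow_pickle=True)
A=cv2.resize(w["img"][0:250,60:460],(400*3//2,375),interpolation=cv2.INTER_CUBIC)
B=cv2.resize(b["img"][150:275,210:350],(420,375),interpolation=cv2.INTER_CUBIC)
save(np.clip(cv2.resize(np.hstack([A,B]),(800,294))*1.4,0,255).astype(np.uint8),"w4.png")
E
```

```text
t: 17.38
position: [0.648, -0.0231, 0.0977]
tool_rot: [[-0.82, 0.032, 0.572], [0.035, 0.999, -0.005], [-0.571, 0.016, -0.821]]
ft_force: [1.5, 0.0, -2.0]
opening: 0.132
finger_force: 59.4
t: 17.8
position: [0.6483, -0.0252, 0.0968]
tool_rot: [[-0.821, 0.03, 0.571], [0.035, 0.999, -0.004], [-0.57, 0.017, -0.821]]
ft_force: [-0.6, 0.6, -2.7]
opening: 0.129
finger_force: 59.5
call 0 t [ 0.0086 -0.0011  0.012 ] yaw 0.0
```

View pics/w4.png

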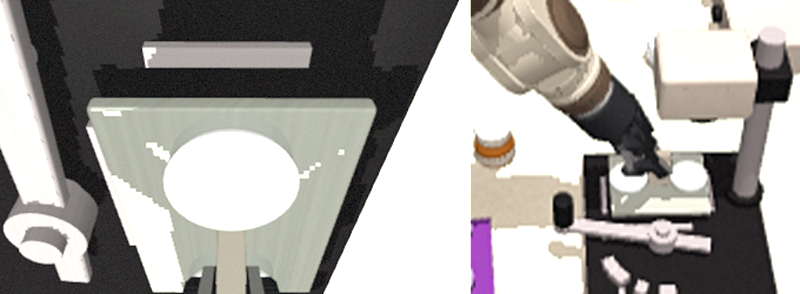

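```bash
python3 - <<'E'
from h import *
w,s,b=np.load("w4.npy",allow_pickle=True); T=wristT(w,s)
f=lambda X,Y:(60+X/1.176,Y/1.176)
for n,uv,z in [("fence inL",(143,67),.05),("fence inR",(311,66),.05),("plateL bot",(88,100),.063),("plateR bot",(377,99),.063),("plateL top",(92,111),.071),("plateR top",(374,110),.071)]: print(n,onz(w,f(*uv),z,T).round(4))
g=w["img"].max(2); print(g[30:105:1,257]) 
E
```

```text
fence inL [ 0.5692 -0.0533  0.05  ]
fence inR [0.5711 0.0083 0.05  ]
plateL bot [ 0.574 -0.072  0.063]
plateR bot [0.5776 0.0306 0.063 ]
plateL top [ 0.5734 -0.0684  0.071 ]
plateR top [0.5769 0.0271 0.071 ]
[ 31  31  32  22  21  74 104 110 109 108 114 126 131 133 133 130 129 127
 126 129 128 127 124 126 129 128 134 100  38  20  18  27  27  19  28  20
  25  23  22  21  29  29  22  18  26  25  24  22  23  25  20  25  20  88
 114 117 118 116 115 114 114 124 138 143 139 136 138 138 137 137 136 137
 139 136 138]
```

```bash
python3 - <<'E'
from h import *
plan((.6458,-.0272,.0955),0,1);s=telemetry.get_obs();print(np.array(s["tool_rot"]).T@[0,0,-.0135])
E
```

```text
call 0 t [ 0.0026 -0.0019 -0.0005] yaw 0.0
[ 0.00769732 -0.0002231   0.01108835]
```

```bash
python3 -m inch '[{"tx":0.0026,"ty":-0.002,"tz":-0.0005,"yaw":0,"grip":1},{"tx":0.0026,"ty":-0.002,"tz":-0.0005,"yaw":0,"grip":1},{"tx":0.005,"ty":-0.002,"tz":0.003,"yaw":0,"grip":1},{"tx":0.0075,"ty":-0.002,"tz":0.0065,"yaw":0,"grip":1},{"tx":0.0085,"ty":-0.002,"tz":0.008,"yaw":0,"grip":1}]';python3 -m inch '[{"tx":0,"ty":0,"tz":0,"yaw":0,"grip":1},{"tx":0.001,"ty":0,"tz":0.0014,"yaw":0,"grip":1},{"tx":0.002,"ty":0,"tz":0.0028,"yaw":0,"grip":1},{"tx":0.002,"ty":0,"tz":0.0028,"yaw":0,"grip":1},{"tx":0.002,"ty":0,"tz":0.0028,"yaw":0,"grip":1}]'
```

```text
t: 18.32
position: [0.6453, -0.0283, 0.0839]
tool_rot: [[-0.821, 0.032, 0.569], [0.036, 0.999, -0.005], [-0.569, 0.016, -0.822]]
ft_force: [0.1, 0.9, -2.2]
opening: 0.129
finger_force: 59.4
t: 18.73
position: [0.6457, -0.0283, 0.0815]
tool_rot: [[-0.821, 0.032, 0.57], [0.036, 0.999, -0.005], [-0.57, 0.016, -0.821]]
ft_force: [0.9, 0.6, -2.5]
opening: 0.134
finger_force: 59.4
```

```bash
python3 -m inch '[{"tx":0.0006,"ty":0,"tz":0.0008,"yaw":0,"grip":1},{"tx":0.0012,"ty":0,"tz":0.0017,"yaw":0,"grip":1},{"tx":0.0014,"ty":0,"tz":0.002,"yaw":0,"grip":1},{"tx":0.0014,"ty":0,"tz":0.002,"yaw":0,"grip":1},{"tx":0.0014,"ty":0,"tz":0.002,"yaw":0,"grip":1}]';python3 - <<'E'
from h import *
s=telemetry.get_obs(); w=vision.read_camera("wrist"); T=wristT(w,s); np.save("w5.npy",[w,s],allow_pickle=True)
A=cv2.resize(w["img"][0:250,60:460],(800,500),interpolation=cv2.INTER_CUBIC)
save(np.clip(A*1.5,0,255).astype(np.uint8),"w5.png")
g=w["img"].max(2)
for u in (200,257,310): print(u,g[20:85,u])
E
```

```text
t: 19.15
position: [0.6459, -0.0282, 0.0796]
tool_rot: [[-0.82, 0.032, 0.571], [0.036, 0.999, -0.005], [-0.571, 0.016, -0.821]]
ft_force: [0.1, -0.3, 0.0]
opening: 0.134
finger_force: 59.7
200 [ 12  24  26  22  25  24  28  28  19  17  25  24  21  31  19  30  20  20
  26  27  23  24  23  24  23  28  27  30  20  19  23  24  26  28  22  20
  18  19  23  24  91 113 109 110 108 108 124 131 129 126 127 128 127 126
 129 127 130 127 128 126 126 124 128 116 110]
257 [ 16  28  31  18  25  24  33  30  22  25  26  24  23  28  17  23  20  22
  19  22  25  27  25  25  23  33  26  28  26  22  14  29  20  27  26  27
  27  25  18  35  93 111 112 110 107 108 121 131 130 130 130 128 126 128
 125 128 131 129 125 125 125 128 127 116 110]
310 [ 25  17  25  28  25  23  21  26  19  21  21  25  29  25  28  15  19  27
  16  23  20  24  27  31  21  24  28  23  26  22  32  21  25  23  30  26
  28  31  22  38  91 111 111 112 110 106 122 132 129 130 128 128 127 129
 124 126 124 125 128 129 128 129 114  93 101]
```

```bash
python3 -m inch '[{"tx":0,"ty":0,"tz":0,"yaw":0,"grip":0.6},{"tx":0,"ty":0,"tz":0,"yaw":0,"grip":0.4},{"tx":0,"ty":0,"tz":0,"yaw":0,"grip":0.3},{"tx":0,"ty":0,"tz":0,"yaw":0,"grip":0.3},{"tx":0,"ty":0,"tz":0,"yaw":0,"grip":0.3}]';python3 - <<'E'
from h import *
s=telemetry.get_obs(); w=vision.read_camera("wrist"); T=wristT(w,s); np.save("w5.npy",[w,s],allow_pickle=True)
A=cv2.resize(w["img"][0:250,60:460],(800,500),interpolation=cv2.INTER_CUBIC)
save(np.clip(A*1.5,0,255).astype(np.uint8),"w6.png")
E
```

```text
t: 19.62
position: [0.6457, -0.0282, 0.0793]
tool_rot: [[-0.821, 0.032, 0.57], [0.036, 0.999, -0.005], [-0.57, 0.016, -0.821]]
ft_force: [0.3, 0.3, 0.6]
opening: 0.351
finger_force: 0.0
```

View pics/w6.png

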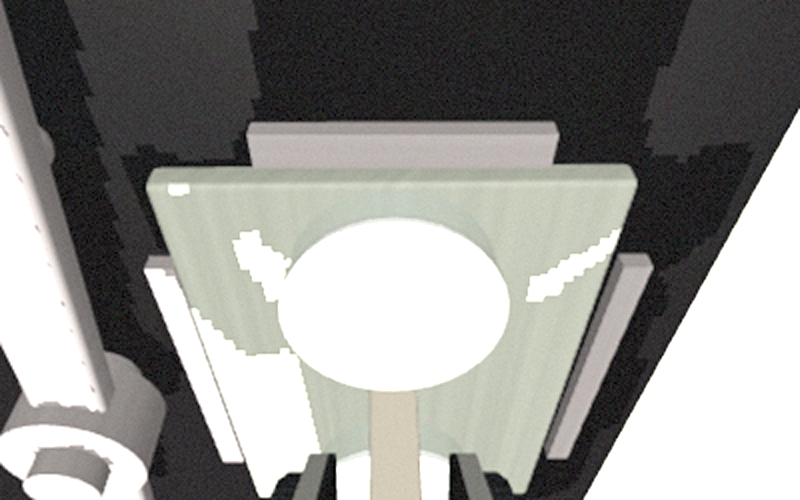

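```bash
python3 - <<'E'
from h import *
w,s=np.load("w5.npy",allow_pickle=True); T=wristT(w,s)
f=lambda X,Y:(60+X/2,Y/2)
for n,uv,z in [("fence inL",(249,165),.05),("fence inR",(556,163),.05),("plateL bot",(149,172),.045),("plateR bot",(636,169),.045),("plateL top",(153,188),.053),("plateR top",(633,184),.053),("Lf in end",(165,270),.05),("Rf in",(626,268),.05),("plate R edge",(608,268),.053)]: print(n,onz(w,f(*uv),z,T).round(4))
R=np.array(s["tool_rot"]); print(R.T@[0,0,.02])
E
```

```text
fence inL [ 0.5685 -0.053   0.05  ]
fence inR [0.5706 0.0081 0.05  ]
plateL bot [ 0.5721 -0.0755  0.045 ]
plateR bot [0.5756 0.0269 0.045 ]
plateL top [ 0.5709 -0.0723  0.053 ]
plateR top [0.5741 0.0236 0.053 ]
Lf in end [ 0.594  -0.0784  0.05  ]
Rf in [0.5982 0.0298 0.05  ]
plate R edge [0.5955 0.0241 0.053 ]
[-0.01140459  0.00032881 -0.01642642]
```

```bash
python3 -m inch '[{"tx":0,"ty":0,"tz":-0.015,"yaw":0,"grip":0.3},{"tx":0,"ty":0,"tz":-0.045,"yaw":0,"grip":0.3},{"tx":0,"ty":0,"tz":-0.08,"yaw":0,"grip":0.3},{"tx":0,"ty":0,"tz":-0.11,"yaw":0,"grip":-0.2},{"tx":0,"ty":0,"tz":-0.13,"yaw":0,"grip":-0.4}]'; python3 -m inch '[{"tx":0.01,"ty":0.0,"tz":-0.02,"yaw":0,"grip":-0.4},{"tx":0.02,"ty":-0.01,"tz":-0.05,"yaw":0,"grip":-0.4},{"tx":0.03,"ty":-0.02,"tz":-0.07,"yaw":0,"grip":-0.4},{"tx":0.03,"ty":-0.02,"tz":-0.07,"yaw":0,"grip":-0.4},{"tx":0.03,"ty":-0.02,"tz":-0.07,"yaw":0,"grip":-0.4}]';python3 - <<'E'
from h import *
s=telemetry.get_obs(); w=vision.read_camera("wrist"); T=wristT(w,s); np.save("w7.npy",[w,s],allow_pickle=True)
save(cv2.resize(np.clip(w["img"]*1.6,0,255).astype(np.uint8),(800,600),interpolation=cv2.INTER_CUBIC),"w7.png")
for z in (.071,.118): print(proj(w,(.506,-.079,z),T)*1.5625)
E
```

```text
t: 20.08
position: [0.5709, -0.0276, 0.1893]
tool_rot: [[-0.819, 0.032, 0.573], [0.036, 0.999, -0.005], [-0.573, 0.016, -0.82]]
ft_force: [-0.2, 0.0, -0.2]
opening: 0.619
finger_force: 0.0
t: 20.5
position: [0.5064, -0.0466, 0.2277]
tool_rot: [[-0.819, 0.033, 0.573], [0.037, 0.999, -0.006], [-0.573, 0.016, -0.82]]
ft_force: [0.5, 0.1, -0.1]
opening: 0.7
finger_force: 0.0
[337.21080363 134.06447917]
[330.3302037  185.31114753]
```

View pics/w7.png

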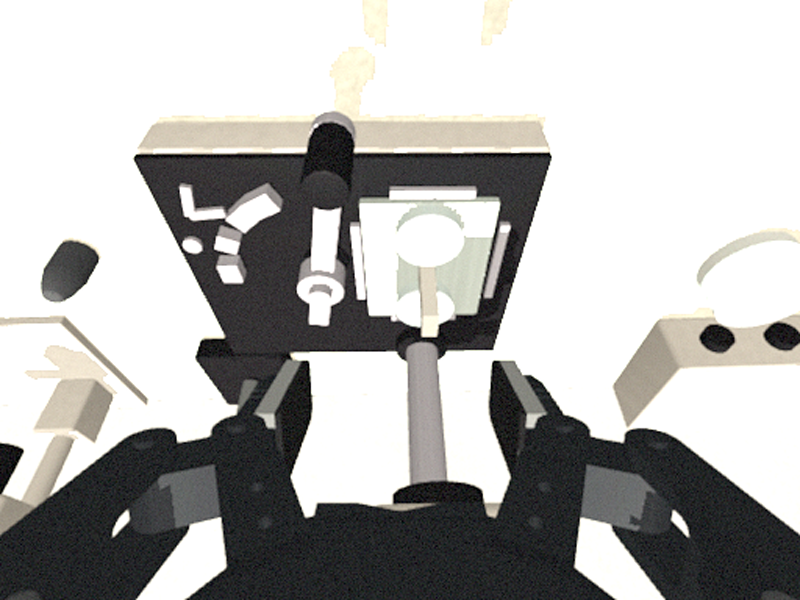

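```bash
python3 - <<'E'
from h import *
w,s=np.load("w7.npy",allow_pickle=True); T=wristT(w,s); k=1.5625
p=np.array([.638,-.0255,0]); th=np.radians(-2.2); c,sn=np.cos(th),np.sin(th); Rz=np.array([[c,-sn,0],[sn,c,0],[0,0,1]])
st=lambda q:(Rz.T@(q-p))
piv=np.array([0,-.085])
kt=onz(w,np.array((327,187))/k,.118,T); print("knob top world",kt.round(4),"stand",st(kt).round(4), "v",(np.arctan2(*(st(kt)[:2]-piv)[::-1])-np.pi+.4)%6.2832, np.linalg.norm(st(kt)[:2]-piv))
kb=onz(w,np.array((333,128))/k,.071,T); print("knob bottom",kb.round(4))
# rectify black-top region into stand frame, z=.049, 1 mm/px : columns = -y, rows = -x
g=w["img"].max(2)
xs=np.arange(-.11,.0,.001); ys=np.arange(-.2,-.06,.001)
M=np.zeros((len(xs),len(ys),2),np.float32)
for i,x in enumerate(xs):
    for j,y in enumerate(ys): M[i,j]=proj(w,p+Rz@np.array([x,y,.049]),T)
r=cv2.remap(g,M[...,0],M[...,1],cv2.INTER_CUBIC); np.save("r.npy",r)
b=(r>75).astype(np.uint8)
cs,_=cv2.findContours(b,cv2.RETR_EXTERNAL,cv2.CHAIN_APPROX_NONE)
for q in cs:
    A=cv2.contourArea(q)
    if A<60: continue
    a=cv2.approxPolyDP(q,3,True)[:,0]; pts=np.c_[xs[a[:,1]],ys[a[:,0]]]
    m=q[:,0].mean(0); cc=np.array([xs[int(m[1])],ys[int(m[0])]])-piv
    print("A",A,"r",np.hypot(*cc).round(3),"v",round((np.arctan2(cc[1],cc[0])-np.pi+.4)%6.2832,3),"sol",round(A/cv2.contourArea(cv2.convexHull(q)),2),(pts*1000).round().astype(int).tolist())
E
```

```text
knob top world [ 0.5069 -0.0808  0.118 ] stand [-0.1288 -0.0603  0.118 ] v 0.2106363276339046 0.1311823853237724
knob bottom [ 0.5022 -0.0808  0.071 ]
A 202.5 r 0.102 v 1.733 sol 0.96 [[-32, -179], [-25, -191], [-16, -189], [-18, -178]]
A 1178.5 r 0.028 v 0.293 sol 0.76 [[-60, -66], [-59, -85], [-12, -93], [-1, -103], [-1, -70], [-8, -75]]
A 2087.5 r 0.08 v 1.362 sol 0.51 [[-80, -112], [-72, -130], [-55, -147], [-61, -149], [-59, -168], [-79, -165], [-79, -173], [-52, -179], [-48, -174], [-51, -151], [-40, -144], [-43, -156], [-20, -168], [-13, -158], [-12, -166], [-1, -172], [-1, -152], [-15, -152], [-35, -143], [-57, -109], [-67, -106]]
A 1258.0 r 0.115 v 1.192 sol 0.18 [[-1, -200], [-1, -194], [-100, -195], [-104, -191], [-104, -84], [-110, -81], [-110, -200]]
```

```bash
python3 - <<'E'
from h import *
R=np.array(telemetry.get_obs()["tool_rot"]); plan(np.array([.519,-.081,.083])-.1*R[:,2],0,1)
E
```

```text
call 0 t [ 0.0705 -0.0366  0.025 ] yaw 0.0
```

```bash
python3 -m inch '[{"tx":0.02,"ty":-0.01,"tz":0.007,"yaw":0,"grip":-0.4},{"tx":0.05,"ty":-0.025,"tz":0.017,"yaw":0,"grip":-0.4},{"tx":0.0705,"ty":-0.0365,"tz":0.025,"yaw":0,"grip":-0.4},{"tx":0.0705,"ty":-0.0365,"tz":0.025,"yaw":0,"grip":-0.4},{"tx":0.0705,"ty":-0.0365,"tz":0.025,"yaw":0,"grip":-0.4}]';python3 - <<'E'
from h import *
s=telemetry.get_obs(); plan(np.array([.519,-.081,.083]),0,1)
w=vision.read_camera("wrist"); T=wristT(w,s); np.save("w8.npy",[w,s],allow_pickle=True)
g=w["img"].max(2); b=(g<45).astype(np.uint8)
c=proj(w,(.508,-.081,.0945),T); t=proj(w,(.508,-.081,.118),T); e=proj(w,(.508,-.068,.0945),T); print(c,t,e)
# knob mask extents near the predicted centre: dark run across the row through the centre and a few rows
for v in range(int(t[1])-60,int(t[1])+40,8):
    row=b[v]; u=int(c[0]); 
    if row[u]:
        l=u; r=u
        while l>0 and row[l-1]: l-=1
        while r<511 and row[r+1]: r+=1
        print(v,l,r)
    else: print(v,"bright",g[v,u])
E
```

```text
t: 20.97
position: [0.4612, -0.0804, 0.1629]
tool_rot: [[-0.822, 0.033, 0.569], [0.037, 0.999, -0.005], [-0.568, 0.017, -0.823]]
ft_force: [-0.1, 0.7, 0.5]
opening: 0.697
finger_force: 0.0
call 0 t [-0.0021  0.      0.0986] yaw 0.0
[254.96308535 196.76314841] [255.38669468 220.9304458 ] [270.93118002 196.23250283]
160 bright 93
168 254 255
176 239 266
184 122 385
192 207 282
200 239 268
208 238 268
216 238 269
224 240 267
232 bright 50
240 bright 60
248 bright 45
256 248 260
```

```bash
python3 -m inch '[{"tx":-0.002,"ty":-0.001,"tz":0.025,"yaw":0,"grip":-0.4},{"tx":-0.002,"ty":-0.001,"tz":0.055,"yaw":0,"grip":-0.4},{"tx":-0.002,"ty":-0.001,"tz":0.082,"yaw":0,"grip":-0.4},{"tx":-0.002,"ty":-0.001,"tz":0.098,"yaw":0,"grip":-0.4},{"tx":-0.002,"ty":-0.001,"tz":0.098,"yaw":0,"grip":-0.4}]';python3 -m inch '[{"tx":0,"ty":0,"tz":0,"yaw":0,"grip":0},{"tx":0,"ty":0,"tz":0,"yaw":0,"grip":1},{"tx":0,"ty":0,"tz":0,"yaw":0,"grip":1},{"tx":0,"ty":0,"tz":0,"yaw":0,"grip":1},{"tx":0,"ty":0,"tz":0,"yaw":0,"grip":1}]'
```

```text
t: 21.43
position: [0.5195, -0.0806, 0.0822]
tool_rot: [[-0.823, 0.031, 0.567], [0.035, 0.999, -0.003], [-0.567, 0.017, -0.824]]
ft_force: [-0.2, 1.0, 0.5]
opening: 0.703
finger_force: 0.0
t: 21.85
position: [0.5195, -0.0819, 0.0871]
tool_rot: [[-0.819, 0.032, 0.572], [0.036, 0.999, -0.005], [-0.572, 0.016, -0.82]]
ft_force: [-4.5, 1.7, 4.6]
opening: 0.283
finger_force: 58.6
```

```bash
python3 -m inch '[{"tx":-0.002,"ty":0,"tz":-0.003,"yaw":0,"grip":1},{"tx":-0.005,"ty":0,"tz":-0.007,"yaw":0,"grip":1},{"tx":-0.008,"ty":0,"tz":-0.0115,"yaw":0,"grip":1},{"tx":-0.0103,"ty":0,"tz":-0.0148,"yaw":0,"grip":1},{"tx":-0.0103,"ty":0,"tz":-0.0148,"yaw":0,"grip":1}]';python3 - <<'E'
from h import *
s=telemetry.get_obs(); w=vision.read_camera("wrist"); T=wristT(w,s)
w0,s0=np.load("w7.npy",allow_pickle=True); T0=wristT(w0,s0)
b=vision.read_camera("side"); np.save("b9.npy",[b,w,s],allow_pickle=True)
print(s["opening"],s["finger_force"],s["ft_force"].round(1))
# knob bottom ring/arm height: knob dark blob in side view
b0=np.load("b.npy",allow_pickle=True).item()
for im in (b0["img"],b["img"]):
    g=im.max(2); print(g[228:252:2,236:264:2])
E
```

```text
t: 22.27
position: [0.5196, -0.0823, 0.1047]
tool_rot: [[-0.82, 0.032, 0.572], [0.036, 0.999, -0.005], [-0.572, 0.016, -0.82]]
ft_force: [5.8, -0.7, -6.2]
opening: 0.288
finger_force: 59.4
0.287875204239367 59.35621440410614 [ 5.8 -0.7 -6.2]
[[198 197 197 198 198 198 198 198 198 198 147  54  28  29]
 [198 198 197 198 197 199 203 203 199 198 205  53  29  26]
 [197 198 198 197 201 140  42  45 164 199 207  52  28  28]
 [198 197 198 198 208  23  27  29  27 205 147  74  30  29]
 [198 197 197 198 211  28  29  31  25 208 190  92  26  27]
 [197 197 197 198 212  10  22  23   9 210 204  89  29  31]
 [197 198 198 198 210   6  15  14  10 209 203 122  27  30]
 [197 198 197 197 208   7  11  13  10 206 184  79  19  23]
 [197 198 198 197 207   0  13  16  10 182 174 179 169 161]
 [198 197 197 198 204  76   7   8 146 181 177 175 175 175]
 [197 197 197 197 200 130  83 114 107 112 108 133 140 148]
 [197 198 197 197 198 200 195 188 201 201 194  89  42  43]]
[[ 27  24  27  35  22  25  27  37 118 205 149  54  28  31]
 [ 22  27  25  26  36  29  29  30  25 152 210  54  29  30]
 [ 21  26 202 162  34  36  25  30  23 116 210  55  28  29]
 [ 53  32  50  26  33  34 117  40   7 214 150  76  28  30]
 [ 35  36  37  37  36  30  54 124  62 212 193  93  27  31]
 [ 29  26  31  30  34  36  26  45 110 139 208  88  25  28]
 [ 24  22  23  17 198  24  24  25  36 104 180 171 164 171]
 [145 109 140 211 210  62  21  29  97 183 177 177 177 177]
 [154 156 154 152 204 104  81  80 101 125 133 133 157 179]
 [192 154 156 152 204 205 189 188 206 197 194 109  60  69]
 [175 157 155 153 153 173 173 205 201 201 205 128  17  17]
 [153 152 152 151 153 155 152 174 203 200 205  99  16  19]]
```

```bash
python3 - <<'E'
from h import *
s=telemetry.get_obs();R=np.array(s["tool_rot"]);t0=np.array(s["position"])
P=np.array([.6347,-.1104]); off=t0[:2]-(P+.128*np.array([-np.cos(-.2213),-np.sin(-.2213)])); print(off)
al=np.linspace(-.2213,.9116,16); prev=t0
for c in range(3):
    for i in range(1,6):
        a=al[5*c+i]; q=np.r_[P+.128*np.array([-np.cos(a),-np.sin(a)])+off,t0[2]]
        print(c,i,(R.T@(q-prev)).round(4))
    prev=q
print(q)
E
```

```text
[9.68028368e-03 2.14794370e-05]
0 1 [ 0.0011 -0.0096 -0.001 ]
0 2 [ 0.0016 -0.0192 -0.0015]
0 3 [ 0.0015 -0.0289 -0.0016]
0 4 [ 0.0008 -0.0385 -0.0013]
0 5 [-0.0004 -0.048  -0.0006]
1 1 [-0.0019 -0.0094  0.0011]
1 2 [-0.0043 -0.0186  0.0026]
1 3 [-0.0073 -0.0276  0.0046]
1 4 [-0.0109 -0.0363  0.0069]
1 5 [-0.0149 -0.0447  0.0095]
2 1 [-0.0046 -0.008   0.003 ]
2 2 [-0.0096 -0.0155  0.0064]
2 3 [-0.0151 -0.0225  0.0101]
2 4 [-0.021  -0.029   0.0141]
2 5 [-0.0273 -0.035   0.0184]
[ 0.56598262 -0.21156056  0.10399089]
```

```bash
python3 -m inch '[{"tx":0.0011,"ty":-0.0096,"tz":-0.001,"yaw":0,"grip":1},{"tx":0.0016,"ty":-0.0192,"tz":-0.0015,"yaw":0,"grip":1},{"tx":0.0015,"ty":-0.0289,"tz":-0.0016,"yaw":0,"grip":1},{"tx":0.0008,"ty":-0.0385,"tz":-0.0013,"yaw":0,"grip":1},{"tx":-0.0004,"ty":-0.048,"tz":-0.0006,"yaw":0,"grip":1}]';python3 -m inch '[{"tx":-0.0019,"ty":-0.0094,"tz":0.0011,"yaw":0,"grip":1},{"tx":-0.0043,"ty":-0.0186,"tz":0.0026,"yaw":0,"grip":1},{"tx":-0.0073,"ty":-0.0276,"tz":0.0046,"yaw":0,"grip":1},{"tx":-0.0109,"ty":-0.0363,"tz":0.0069,"yaw":0,"grip":1},{"tx":-0.0149,"ty":-0.0447,"tz":0.0095,"yaw":0,"grip":1}]'
```

```text
t: 22.78
position: [0.516, -0.1293, 0.1014]
tool_rot: [[-0.823, 0.031, 0.567], [0.036, 0.999, -0.002], [-0.567, 0.019, -0.824]]
ft_force: [-3.9, 3.2, -4.4]
opening: 0.283
finger_force: 59.5
t: 23.2
position: [0.5315, -0.1753, 0.1006]
tool_rot: [[-0.824, 0.033, 0.566], [0.037, 0.999, -0.004], [-0.565, 0.018, -0.825]]
ft_force: [-12.6, -0.6, -3.4]
opening: 0.287
finger_force: 59.2
```

```bash
python3 -m inch '[{"tx":-0.004,"ty":-0.008,"tz":0.0005,"yaw":0,"grip":1},{"tx":-0.0088,"ty":-0.0155,"tz":0.0035,"yaw":0,"grip":1},{"tx":-0.014,"ty":-0.0225,"tz":0.007,"yaw":0,"grip":1},{"tx":-0.0195,"ty":-0.029,"tz":0.0105,"yaw":0,"grip":1},{"tx":-0.0258,"ty":-0.035,"tz":0.0148,"yaw":0,"grip":1}]'; python3 - <<'E'
from h import *
s=telemetry.get_obs(); b=vision.read_camera("side");a=vision.read_camera("top");w=vision.read_camera("wrist"); np.save("c1.npy",[a,b,w,s],allow_pickle=True)
P=np.array([.6347,-.1104]);K=s["position"][:2]-[.0097,0]; d=K-P; print(np.hypot(*d),"v",np.arctan2(-d[1],-d[0])+.0384+.4)
E
```

```text
t: 23.62
position: [0.56, -0.2122, 0.1027]
tool_rot: [[-0.824, 0.035, 0.565], [0.038, 0.999, -0.006], [-0.565, 0.016, -0.825]]
ft_force: [-11.7, -7.5, -4.6]
opening: 0.28
finger_force: 59.1
0.13225271198017213 v 1.3169627265794173
```

```bash
python3 - <<'E'
from h import *
R=np.array(telemetry.get_obs()["tool_rot"]); print((R.T@[-.003,0,-.012]).round(4),(R.T@[0,.001,0]).round(4))
E
python3 -m inch '[{"tx":0.0035,"ty":0,"tz":0.001,"yaw":0,"grip":1},{"tx":0.005,"ty":0,"tz":0.0025,"yaw":0,"grip":1},{"tx":0.0065,"ty":0,"tz":0.005,"yaw":0,"grip":1},{"tx":0.0085,"ty":0,"tz":0.0075,"yaw":0,"grip":1},{"tx":0.0092,"ty":0,"tz":0.0082,"yaw":0,"grip":1}]'
```

```text
[ 0.0093 -0.0003  0.0082] [ 0.     0.001 -0.   ]
t: 24.18
position: [0.558, -0.212, 0.0918]
tool_rot: [[-0.822, 0.035, 0.568], [0.038, 0.999, -0.007], [-0.568, 0.015, -0.823]]
ft_force: [-2.9, -5.7, -2.3]
opening: 0.28
finger_force: 59.0
```

```bash
python3 -m inch '[{"tx":0.001,"ty":0,"tz":0.0015,"yaw":0,"grip":1},{"tx":0.002,"ty":0,"tz":0.003,"yaw":0,"grip":1},{"tx":0.003,"ty":0,"tz":0.0045,"yaw":0,"grip":1},{"tx":0.003,"ty":0,"tz":0.0045,"yaw":0,"grip":1},{"tx":0.003,"ty":0,"tz":0.0045,"yaw":0,"grip":1}]'
```

```text
t: 24.6
position: [0.559, -0.2136, 0.089]
tool_rot: [[-0.821, 0.037, 0.57], [0.037, 0.999, -0.011], [-0.57, 0.012, -0.821]]
ft_force: [-9.0, -10.7, 4.4]
opening: 0.284
finger_force: 59.5
```

```bash
python3 -m inch '[{"tx":0,"ty":0,"tz":0,"yaw":0,"grip":0.3},{"tx":0,"ty":0,"tz":0,"yaw":0,"grip":0},{"tx":0,"ty":0,"tz":0,"yaw":0,"grip":-0.3},{"tx":0,"ty":0,"tz":0,"yaw":0,"grip":-0.4},{"tx":0,"ty":0,"tz":0,"yaw":0,"grip":-0.4}]';python3 -m inch '[{"tx":0,"ty":0,"tz":-0.02,"yaw":0,"grip":-0.4},{"tx":0,"ty":0,"tz":-0.05,"yaw":0,"grip":-0.4},{"tx":0,"ty":0,"tz":-0.085,"yaw":0,"grip":-0.4},{"tx":0,"ty":0,"tz":-0.12,"yaw":0,"grip":-0.4},{"tx":0,"ty":0,"tz":-0.14,"yaw":0,"grip":-0.4}]';python3 - <<'E'
from h import *
s=telemetry.get_obs(); w=vision.read_camera("wrist"); b=vision.read_camera("side");a=vision.read_camera("top"); np.save("c2.npy",[a,b,w,s],allow_pickle=True); T=wristT(w,s)
P=np.array([.6347,-.1104])
def K(v,z): 
    al=v-.4-.0384; return np.r_[P-.128*np.array([np.cos(al),np.sin(al)]),z]
for v in (1.25,1.35,1.45): print(v,"top",proj(w,K(v,.118),T).round(1),proj(w,K(v,.1275),T).round(1),"side",proj(b,K(v,.118)).round(1),proj(b,K(v,.1275)).round(1),"sidebot",proj(b,K(v,.071)).round(1))
# dark blob (knob) near prediction in wrist and side
for n,im,c in (("w",w["img"],proj(w,K(1.35,.1),T)),("s",b["img"],proj(b,K(1.35,.1)))):
    g=im.max(2); u,v=c.astype(int); r=(50 if n=="w" else 14); x0,y0=max(u-r,0),max(v-r,0)
    m=(g[y0:v+r,x0:u+r]<48).astype(np.uint8); N,L,S,C=cv2.connectedComponentsWithStats(m)
    for i in range(1,N):
        if S[i,4]>30: print(n,c.round(),"bbox",S[i,:4]+[x0,y0,0,0],S[i,4],(C[i]+[x0,y0]).round(1))
E
```

```text
t: 25.02
position: [0.5595, -0.2107, 0.0879]
tool_rot: [[-0.821, 0.032, 0.57], [0.036, 0.999, -0.005], [-0.57, 0.017, -0.821]]
ft_force: [0.3, -0.2, -0.8]
opening: 0.698
finger_force: 0.0
t: 25.43
position: [0.4789, -0.2102, 0.2067]
tool_rot: [[-0.819, 0.032, 0.573], [0.035, 0.999, -0.006], [-0.573, 0.015, -0.82]]
ft_force: [0.3, -0.7, 1.5]
opening: 0.703
finger_force: 0.0
1.25 top [263.8 192.7] [264.1 201. ] side [264.7 267.8] [264.7 265.9] sidebot [264.6 277.4]
1.35 top [255.  199.5] [255.2 207.7] side [268.5 270.2] [268.5 268.3] sidebot [268.2 279.7]
1.45 top [247.9 206.3] [247.8 214.4] side [272.6 272.3] [272.6 270.4] sidebot [272.2 281.8]
w [255. 185.] bbox [247 134  57  35] 1113 [277.6 144.3]
w [255. 185.] bbox [241 158  63  76] 3086 [269.2 202.9]
w [255. 185.] bbox [219 231  28   3] 58 [233.4 232.4]
s [268. 274.] bbox [259 259  14  28] 275 [264.9 273.1]
s [268. 274.] bbox [271 259  10   6] 32 [275.6 260.5]
s [268. 274.] bbox [271 274  11  13] 77 [277.6 281.8]
```

```bash
python3 - <<'E'
from h import *
a,b,w,s=np.load("c2.npy",allow_pickle=True); T=wristT(w,s)
p=np.array([.638,-.0255,0]); th=np.radians(-2.2); c,sn=np.cos(th),np.sin(th); Rz=np.array([[c,-sn,0],[sn,c,0],[0,0,1]])
piv=np.array([0,-.085])
def fit(cam,TT,z,rs=np.arange(.03,.068,.002)):
    g=cam["img"].max(2).astype(np.float32); out=[]
    for r in rs:
        t=np.arange(-.03,.0301,.0005); ph=np.pi-.4+1.35; d=np.array([np.cos(ph),np.sin(ph)]); n=np.array([-d[1],d[0]])
        P=np.array([p+Rz@np.r_[piv+r*d+x*n,z] for x in t]); uv=np.array([proj(cam,q,TT) for q in P],np.float32)
        v=cv2.remap(g,uv[:,:1],uv[:,1:],cv2.INTER_LINEAR)[:,0]
        m=v>90
        if m.any():
            i=np.flatnonzero(m); k=i[np.argmin(abs(t[i]))]; l=k; h=k
            while l>0 and m[l-1]: l-=1
            while h<len(t)-1 and m[h+1]: h+=1
            out.append((r,(t[l]+t[h])/2,t[h]-t[l],t[l],t[h]))
    return np.array(out)
for n,cam,TT in (("wrist",w,T),("top",a,None),("side",b,None)):
    for z in (.0555,.065):
        o=fit(cam,TT,z)
        if len(o)<4: print(n,z,"few"); continue
        kk=np.median(o[:,2]); o2=o[abs(o[:,2]-kk)<.004]; f=np.polyfit(o2[:,0],o2[:,1],1)
        print(n,z,"n",len(o2),"width",kk.round(4),"v",round(1.35+np.arctan(f[0]),3),"offset at pivot mm",(f[1]*1000).round(1),"at .05:",(np.polyval(f,.05)*1000).round(1), (o2[::4,3:]*1000).round(1).tolist())
E
```

```text
wrist 0.0555 n 20 width 0.0245 v 1.372 offset at pivot mm 9.4 at .05: 10.5 [[-2.5, 22.5], [-2.0, 22.5], [-2.0, 22.5], [-1.5, 23.0], [-2.0, 23.0]]
wrist 0.065 n 20 width 0.0235 v 1.367 offset at pivot mm 1.8 at .05: 2.6 [[-9.5, 14.0], [-9.5, 14.0], [-9.0, 14.5], [-9.0, 14.5], [-9.0, 14.5]]
top 0.0555 n 19 width 0.0155 v 1.375 offset at pivot mm 4.4 at .05: 5.6 [[-3.0, 13.0], [-2.5, 13.0], [-2.5, 13.5], [-2.0, 13.0], [-2.0, 13.5]]
top 0.065 n 19 width 0.0155 v 1.376 offset at pivot mm 2.4 at .05: 3.7 [[-4.5, 11.0], [-4.5, 11.0], [-4.5, 11.5], [-4.0, 11.0], [-4.0, 11.5]]
side 0.0555 n 18 width 0.019 v 1.374 offset at pivot mm -5.9 at .05: -4.7 [[-15.5, 4.5], [-15.0, 5.0], [-14.0, 5.0], [-14.0, 5.0], [-14.0, 5.0]]
side 0.065 n 20 width 0.019 v 1.373 offset at pivot mm -2.7 at .05: -1.6 [[-11.5, 7.5], [-12.0, 8.0], [-11.0, 8.0], [-11.0, 8.0], [-11.0, 8.0]]
```

```bash
cat > arm.py <<'E'
from h import *
p=np.array([.638,-.0255,0]); th=np.radians(-2.2); c,sn=np.cos(th),np.sin(th); Rz=np.array([[c,-sn,0],[sn,c,0],[0,0,1]]); piv=np.array([0,-.085])
def fit(cam,TT,z,v0,rs=np.arange(.03,.062,.002),thr=90):
    g=cam["img"].max(2).astype(np.float32); out=[]; ph=np.pi-.4+v0; d=np.array([np.cos(ph),np.sin(ph)]); n=np.array([-d[1],d[0]]); t=np.arange(-.03,.0301,.0005)
    for r in rs:
        uv=np.array([proj(cam,p+Rz@np.r_[piv+r*d+x*n,z],TT) for x in t],np.float32)
        m=cv2.remap(g,uv[:,:1],uv[:,1:],cv2.INTER_LINEAR)[:,0]>thr
        i=np.flatnonzero(m)
        if len(i)==0: continue
        k=i[np.argmin(abs(t[i]))]; l=h=k
        while l>0 and m[l-1]: l-=1
        while h<len(t)-1 and m[h+1]: h+=1
        out.append((r,(t[l]+t[h])/2,t[h]-t[l]))
    o=np.array(out); o=o[abs(o[:,2]-np.median(o[:,2]))<.004]; f=np.polyfit(o[:,0],o[:,1],1)
    return dict(n=len(o),w=round(np.median(o[:,2])*1e3,1),v=round(v0+np.arctan(f[0]),3),mid=round(np.polyval(f,.046)*1e3,2))
E
python3 - <<'E'
from arm import *
a1,b1,w1,s1=np.load("c1.npy",allow_pickle=True);a2,b2,w2,s2=np.load("c2.npy",allow_pickle=True)
for z in (.060,.070,.080):
    for n,cam,T,v in (("side lifted",b1,None,1.37),("side now",b2,None,1.37),("wrist lifted",w1,wristT(w1,s1),1.37),("wrist now",w2,wristT(w2,s2),1.37),("top lifted",a1,None,1.37),("top now",a2,None,1.37)):
        try: print(z,n,fit(cam,T,z,v))
        except Exception as e: print(z,n,"x")
b0=np.load("b.npy",allow_pickle=True).item(); b9=np.load("b9.npy",allow_pickle=True)[0]; w7,s7=np.load("w7.npy",allow_pickle=True)
for z in (.060,.07,.08): print(z,"start",fit(b0,None,z,.21),"lift17",fit(b9,None,z,.21))
E
```

```text
0.06 side lifted {'n': 16, 'w': np.float64(19.5), 'v': np.float64(1.361), 'mid': np.float64(-7.49)}
0.06 side now {'n': 16, 'w': np.float64(19.0), 'v': np.float64(1.378), 'mid': np.float64(-4.18)}
0.06 wrist lifted {'n': 16, 'w': np.float64(27.5), 'v': np.float64(1.375), 'mid': np.float64(16.21)}
0.06 wrist now {'n': 16, 'w': np.float64(24.5), 'v': np.float64(1.373), 'mid': np.float64(5.72)}
0.06 top lifted {'n': 16, 'w': np.float64(15.5), 'v': np.float64(1.386), 'mid': np.float64(6.16)}
0.06 top now {'n': 16, 'w': np.float64(15.5), 'v': np.float64(1.361), 'mid': np.float64(3.6)}
0.07 side lifted {'n': 16, 'w': np.float64(19.0), 'v': np.float64(1.364), 'mid': np.float64(-4.12)}
0.07 side now {'n': 16, 'w': np.float64(19.0), 'v': np.float64(1.379), 'mid': np.float64(-0.94)}
0.07 wrist lifted {'n': 16, 'w': np.float64(27.0), 'v': np.float64(1.381), 'mid': np.float64(6.34)}
0.07 wrist now {'n': 14, 'w': np.float64(23.0), 'v': np.float64(1.377), 'mid': np.float64(-2.56)}
0.07 top lifted {'n': 16, 'w': np.float64(15.0), 'v': np.float64(1.386), 'mid': np.float64(4.06)}
0.07 top now {'n': 1
[... 513 characters left out ...]
0), 'v': np.float64(1.384), 'mid': np.float64(1.97)}
0.08 top now {'n': 16, 'w': np.float64(15.3), 'v': np.float64(1.369), 'mid': np.float64(-0.53)}
0.06 start {'n': 16, 'w': np.float64(23.3), 'v': np.float64(0.279), 'mid': np.float64(-5.79)} lift17 {'n': 16, 'w': np.float64(23.5), 'v': np.float64(0.206), 'mid': np.float64(-18.19)}
0.07 start {'n': 16, 'w': np.float64(22.8), 'v': np.float64(0.279), 'mid': np.float64(1.77)} lift17 {'n': 16, 'w': np.float64(31.0), 'v': np.float64(0.204), 'mid': np.float64(-14.46)}
0.08 start {'n': 16, 'w': np.float64(22.8), 'v': np.float64(0.28), 'mid': np.float64(9.29)} lift17 {'n': 16, 'w': np.float64(38.5), 'v': np.float64(0.204), 'mid': np.float64(-10.71)}
```

```bash
python3 -m inch '[{"tx":0,"ty":0,"tz":0.035,"yaw":0,"grip":-0.4},{"tx":0,"ty":0,"tz":0.07,"yaw":0,"grip":-0.4},{"tx":0,"ty":0,"tz":0.105,"yaw":0,"grip":-0.4},{"tx":0,"ty":0,"tz":0.13,"yaw":0,"grip":-0.4},{"tx":0,"ty":0,"tz":0.14,"yaw":0,"grip":-0.4}]';python3 -m inch '[{"tx":0,"ty":0,"tz":0,"yaw":0,"grip":-0.1},{"tx":0,"ty":0,"tz":0,"yaw":0,"grip":0.2},{"tx":0,"ty":0,"tz":0,"yaw":0,"grip":1},{"tx":0,"ty":0,"tz":0,"yaw":0,"grip":1},{"tx":0,"ty":0,"tz":0,"yaw":0,"grip":1}]'
python3 - <<'E'
from arm import *
b=vision.read_camera("side"); 
for z in (.06,.07): print(fit(b,None,z,1.37))
E
```

```text
t: 26.0
position: [0.5587, -0.2091, 0.0814]
tool_rot: [[-0.825, 0.031, 0.565], [0.037, 0.999, -0.001], [-0.565, 0.02, -0.825]]
ft_force: [-0.8, -0.5, -1.3]
opening: 0.7
finger_force: 0.0
t: 26.42
position: [0.5591, -0.213, 0.0899]
tool_rot: [[-0.82, 0.036, 0.571], [0.037, 0.999, -0.01], [-0.571, 0.013, -0.821]]
ft_force: [-2.9, -6.3, -1.9]
opening: 0.283
finger_force: 59.0
{'n': 16, 'w': np.float64(19.5), 'v': np.float64(1.373), 'mid': np.float64(-4.28)}
{'n': 16, 'w': np.float64(19.0), 'v': np.float64(1.373), 'mid': np.float64(-1.11)}
```

```bash
python3 -m inch '[{"tx":0,"ty":-0.002,"tz":0,"yaw":0,"grip":1},{"tx":0.001,"ty":-0.003,"tz":0.0015,"yaw":0,"grip":1},{"tx":0.002,"ty":-0.003,"tz":0.003,"yaw":0,"grip":1},{"tx":0.003,"ty":-0.003,"tz":0.0045,"yaw":0,"grip":1},{"tx":0.0035,"ty":-0.003,"tz":0.005,"yaw":0,"grip":1}]';python3 -m inch '[{"tx":0,"ty":-0.001,"tz":0,"yaw":0,"grip":1},{"tx":0,"ty":-0.002,"tz":0,"yaw":0,"grip":1},{"tx":0,"ty":-0.003,"tz":0,"yaw":0,"grip":1},{"tx":0,"ty":-0.004,"tz":0,"yaw":0,"grip":1},{"tx":0,"ty":-0.004,"tz":0,"yaw":0,"grip":1}]'
python3 - <<'E'
from arm import *
b=vision.read_camera("side"); s=telemetry.get_obs(); w=vision.read_camera("wrist"); np.save("c3.npy",[b,w,s],allow_pickle=True)
for z in (.06,.07): print(fit(b,None,z,1.37),fit(w,wristT(w,s),z,1.37))
E
```

```text
t: 26.88
position: [0.5606, -0.2159, 0.0854]
tool_rot: [[-0.818, 0.034, 0.575], [0.035, 0.999, -0.01], [-0.574, 0.012, -0.818]]
ft_force: [-5.8, -6.0, 9.9]
opening: 0.282
finger_force: 61.3
t: 27.3
position: [0.5609, -0.2168, 0.0847]
tool_rot: [[-0.818, 0.029, 0.575], [0.034, 0.999, -0.002], [-0.575, 0.018, -0.818]]
ft_force: [-0.0, 8.3, 8.2]
opening: 0.282
finger_force: 60.7
{'n': 16, 'w': np.float64(19.0), 'v': np.float64(1.392), 'mid': np.float64(-2.99)} {'n': 16, 'w': np.float64(28.0), 'v': np.float64(1.397), 'mid': np.float64(8.71)}Traceback (most recent call last):
  File "<stdin>", line 3, in <module>
  File "arm.py", line 14, in fit
    o=np.array(out); o=o[abs(o[:,2]-np.median(o[:,2]))<.004]; f=np.polyfit(o[:,0],o[:,1],1)
                                                                ~~~~~~~~~~^^^^^^^^^^^^^^^^^
    raise TypeError("expected non-empty vector for x")
TypeError: expected non-empty vector for x
```

```bash
python3 -m inch '[{"tx":0,"ty":0.002,"tz":0,"yaw":0,"grip":1},{"tx":0,"ty":0.003,"tz":0,"yaw":0,"grip":1},{"tx":0,"ty":0.003,"tz":0,"yaw":0,"grip":1},{"tx":0,"ty":0.003,"tz":0,"yaw":0,"grip":1},{"tx":0,"ty":0.003,"tz":0,"yaw":0,"grip":1}]';python3 -m inch '[{"tx":0,"ty":0,"tz":0,"yaw":0,"grip":0.3},{"tx":0,"ty":0,"tz":0,"yaw":0,"grip":0},{"tx":0,"ty":0,"tz":0,"yaw":0,"grip":-0.4},{"tx":0,"ty":0,"tz":0,"yaw":0,"grip":-0.4},{"tx":0,"ty":0,"tz":0,"yaw":0,"grip":-0.4}]';python3 -m inch '[{"tx":0,"ty":0,"tz":-0.02,"yaw":0,"grip":-0.4},{"tx":0,"ty":0,"tz":-0.05,"yaw":0,"grip":-0.4},{"tx":0,"ty":0,"tz":-0.085,"yaw":0,"grip":-0.4},{"tx":0,"ty":0,"tz":-0.12,"yaw":0,"grip":-0.4},{"tx":0,"ty":0,"tz":-0.14,"yaw":0,"grip":-0.4}]';python3 - <<'E'
from arm import *
s=telemetry.get_obs(); w=vision.read_camera("wrist"); b=vision.read_camera("side");a=vision.read_camera("top"); np.save("c4.npy",[a,b,w,s],allow_pickle=True)
for z in (.06,.07): print(z,[fit(cam,T,z,1.37) for cam,T in ((b,None),(w,wristT(w,s)),(a,None))])
E
```

```text
t: 27.82
position: [0.5607, -0.2162, 0.0852]
tool_rot: [[-0.818, 0.033, 0.575], [0.035, 0.999, -0.008], [-0.574, 0.013, -0.818]]
ft_force: [-3.1, -2.7, 8.5]
opening: 0.281
finger_force: 61.1
t: 28.23
position: [0.5592, -0.2147, 0.0815]
tool_rot: [[-0.821, 0.032, 0.57], [0.036, 0.999, -0.005], [-0.57, 0.017, -0.822]]
ft_force: [-0.4, 0.2, -0.7]
opening: 0.702
finger_force: 0.0
t: 28.65
position: [0.4786, -0.2142, 0.2003]
tool_rot: [[-0.819, 0.032, 0.573], [0.035, 0.999, -0.006], [-0.572, 0.015, -0.82]]
ft_force: [-0.2, -1.1, 1.0]
opening: 0.701
finger_force: 0.0
0.06 [{'n': 16, 'w': np.float64(19.0), 'v': np.float64(1.397), 'mid': np.float64(-3.15)}, {'n': 16, 'w': np.float64(24.5), 'v': np.float64(1.384), 'mid': np.float64(6.83)}, {'n': 16, 'w': np.float64(15.5), 'v': np.float64(1.392), 'mid': np.float64(4.41)}]
0.07 [{'n': 16, 'w': np.float64(19.0), 'v': np.float64(1.405), 'mid': np.float64(-0.14)}, {'n': 14, 'w': np.float64(23.3), 'v': np.float64(1.393), 'mid': np.float64(-1.72)}, {'n': 16, 'w': np.float64(15.5), 'v': np.float64(1.387), 'mid': np.float64(2.36)}]
```

```bash
python3 - <<'E'
from arm import *
w7,s7=np.load("w7.npy",allow_pickle=True)
for z in (.05,.06,.07): 
    try: print(z,fit(w7,wristT(w7,s7),z,.21,np.arange(.03,.09,.002)))
    except Exception as e: print("x")
E
python3 -m inch '[{"tx":0,"ty":0,"tz":0.035,"yaw":0,"grip":-0.4},{"tx":0,"ty":0,"tz":0.07,"yaw":0,"grip":-0.4},{"tx":0,"ty":0,"tz":0.105,"yaw":0,"grip":-0.4},{"tx":-0.001,"ty":0,"tz":0.13,"yaw":0,"grip":-0.4},{"tx":-0.002,"ty":0,"tz":0.136,"yaw":0,"grip":-0.4}]';python3 -m inch '[{"tx":0,"ty":0,"tz":0,"yaw":0,"grip":-0.1},{"tx":0,"ty":0,"tz":0,"yaw":0,"grip":0.2},{"tx":0,"ty":0,"tz":0,"yaw":0,"grip":1},{"tx":0,"ty":0,"tz":0,"yaw":0,"grip":1},{"tx":0,"ty":0,"tz":0,"yaw":0,"grip":1}]';python3 -m inch '[{"tx":0,"ty":0.002,"tz":0,"yaw":0,"grip":1},{"tx":0,"ty":0.004,"tz":0,"yaw":0,"grip":1},{"tx":0,"ty":0.006,"tz":0,"yaw":0,"grip":1},{"tx":0,"ty":0.008,"tz":0,"yaw":0,"grip":1},{"tx":0,"ty":0.008,"tz":0,"yaw":0,"grip":1}]'
python3 - <<'E'
from arm import *
b=vision.read_camera("side")
for z in (.06,.07): print(fit(b,None,z,1.37))
E
```

```text
0.05 {'n': 15, 'w': np.float64(19.0), 'v': np.float64(0.233), 'mid': np.float64(1.2)}
0.06 {'n': 19, 'w': np.float64(18.5), 'v': np.float64(0.224), 'mid': np.float64(0.83)}
0.07 {'n': 24, 'w': np.float64(17.5), 'v': np.float64(0.22), 'mid': np.float64(0.41)}
t: 29.22
position: [0.5577, -0.2129, 0.0789]
tool_rot: [[-0.825, 0.031, 0.564], [0.037, 0.999, -0.001], [-0.564, 0.02, -0.826]]
ft_force: [-0.8, 0.3, -0.3]
opening: 0.696
finger_force: 0.0
t: 29.63
position: [0.5587, -0.2151, 0.0875]
tool_rot: [[-0.82, 0.032, 0.572], [0.036, 0.999, -0.006], [-0.572, 0.016, -0.82]]
ft_force: [-1.1, 0.8, -0.5]
opening: 0.277
finger_force: 59.0
t: 30.05
position: [0.5581, -0.2131, 0.089]
tool_rot: [[-0.82, 0.043, 0.571], [0.039, 0.999, -0.02], [-0.571, 0.006, -0.821]]
ft_force: [-18.1, -25.9, 9.0]
opening: 0.273
finger_force: 60.8
{'n': 16, 'w': np.float64(19.0), 'v': np.float64(1.373), 'mid': np.float64(-3.81)}
{'n': 16, 'w': np.float64(19.0), 'v': np.float64(1.377), 'mid': np.float64(-0.6)}
```

```bash
python3 -m inch '[{"tx":0,"ty":-0.004,"tz":0,"yaw":0,"grip":1},{"tx":0,"ty":-0.009,"tz":0,"yaw":0,"grip":1},{"tx":0.001,"ty":-0.009,"tz":0.0015,"yaw":0,"grip":1},{"tx":0.0025,"ty":-0.009,"tz":0.0035,"yaw":0,"grip":1},{"tx":0.0025,"ty":-0.009,"tz":0.0035,"yaw":0,"grip":1}]';python3 -m inch '[{"tx":0,"ty":0,"tz":0,"yaw":0,"grip":0.4},{"tx":0,"ty":0,"tz":0,"yaw":0,"grip":0.1},{"tx":0,"ty":0,"tz":0,"yaw":0,"grip":-0.4},{"tx":0,"ty":0,"tz":0,"yaw":0,"grip":-0.4},{"tx":0,"ty":0,"tz":0,"yaw":0,"grip":-0.4}]';python3 -m inch '[{"tx":0,"ty":0,"tz":-0.02,"yaw":0,"grip":-0.4},{"tx":0,"ty":0,"tz":-0.05,"yaw":0,"grip":-0.4},{"tx":0,"ty":0,"tz":-0.085,"yaw":0,"grip":-0.4},{"tx":0,"ty":0,"tz":-0.12,"yaw":0,"grip":-0.4},{"tx":0,"ty":0,"tz":-0.15,"yaw":0,"grip":-0.4}]';python3 - <<'E'
from arm import *
s=telemetry.get_obs(); w=vision.read_camera("wrist"); b=vision.read_camera("side");a=vision.read_camera("top"); np.save("c5.npy",[a,b,w,s],allow_pickle=True)
T=wristT(w,s)
for z in (.06,.07): print(z,[fit(cam,TT,z,1.37) for cam,TT in ((b,None),(w,T),(a,None))])
# carrier bar top and plate still in place: side view before lever work vs now
b0=np.load("c1.npy",allow_pickle=True)[1]
d=np.abs(b["img"].astype(int)-b0["img"]).max(2); q=[proj(b,p+Rz@np.array([x,y,.06])) for x in(-.065,.065) for y in (-.04,.05)]; q=np.array(q).astype(int)
r=d[q[:,1].min():q[:,1].max(),q[:,0].min():q[:,0].max()]; print("carrier changed px",(r>40).sum(),r.size)
t0=np.load("a.npy",allow_pickle=True).item()["img"].astype(int); D=(np.abs(a["img"]-t0).max(2)>60).astype(np.uint8)
N,L,S,C=cv2.connectedComponentsWithStats(D); print([(S[i].tolist()) for i in range(1,N) if S[i,4]>25])
E
```

```text
t: 30.52
position: [0.5589, -0.2164, 0.0843]
tool_rot: [[-0.819, 0.033, 0.573], [0.036, 0.999, -0.006], [-0.572, 0.016, -0.82]]
ft_force: [-13.5, 0.1, 12.4]
opening: 0.271
finger_force: 61.8
t: 30.93
position: [0.5586, -0.2157, 0.0818]
tool_rot: [[-0.821, 0.032, 0.57], [0.036, 0.999, -0.005], [-0.57, 0.016, -0.821]]
ft_force: [0.0, -0.7, -0.3]
opening: 0.703
finger_force: 0.0
t: 31.35
position: [0.472, -0.2148, 0.2069]
tool_rot: [[-0.82, 0.032, 0.571], [0.035, 0.999, -0.005], [-0.571, 0.016, -0.821]]
ft_force: [1.2, 0.3, 0.6]
opening: 0.697
finger_force: 0.0
0.06 [{'n': 16, 'w': np.float64(19.0), 'v': np.float64(1.396), 'mid': np.float64(-3.13)}, {'n': 16, 'w': np.float64(24.5), 'v': np.float64(1.388), 'mid': np.float64(6.92)}, {'n': 16, 'w': np.float64(15.5), 'v': np.float64(1.387), 'mid': np.float64(4.41)}]
0.07 [{'n': 16, 'w': np.float64(19.0), 'v': np.float64(1.403), 'mid': np.float64(-0.06)}, {'n': 14, 'w': np.float64(23.0), 'v': np.float64(1.394), 'mid': np.float64(-1.7)}, {'n': 16, 'w': np.float64(15.5), 'v': np.float64(1.386), 'mid': np.float64(2.36)}]
carrier changed px 8 946
[[270, 156, 28, 36, 620], [306, 159, 8, 11, 50], [310, 176, 24, 19, 104], [295, 179, 14, 34, 181], [336, 191, 6, 8, 35], [307, 216, 73, 117, 1733], [364, 225, 8, 9, 43], [357, 249, 27, 24, 333], [241, 297, 60, 29, 698], [192, 311, 51, 73, 836], [337, 310, 19, 13, 44], [330, 316, 182, 68, 3140], [241, 320, 21, 35, 275], [258, 328, 44, 52, 1213], [271, 351, 63, 31, 191], [225, 356, 23, 28, 169]]
```

```bash
python3 - <<'E'
from h import *
a,b,w,s=np.load("c5.npy",allow_pickle=True); a0=np.load("a.npy",allow_pickle=True).item(); b0=np.load("b.npy",allow_pickle=True).item()
def blue(im,rect):
    x0,y0,x1,y1=rect; h=cv2.cvtColor(im[y0:y1,x0:x1],cv2.COLOR_RGB2HSV); m=((h[...,0]>95)&(h[...,0]<125)&(h[...,1]>70)&(h[...,2]>60)).astype(np.uint8)
    N,L,S,C=cv2.connectedComponentsWithStats(m); return [((C[i]+[x0,y0]).round(1).tolist(),int(S[i,4])) for i in range(1,N) if S[i,4]>8]
for n,i0,i1,r in (("top",a0,a,(330,190,420,280)),("side",b0,b,(170,280,290,384))): print(n,blue(i0["img"],r),blue(i1["img"],r))
print(a0["img"][249:273:4,357:384:4].max(2)); print(a["img"][249:273:4,357:384:4].max(2))
E
```

```text
top [([360.5, 251.1], 46)] []
side [([195.6, 305.0], 89), ([241.0, 361.6], 279)] [([195.6, 305.0], 89), ([240.9, 361.6], 276)]
[[ 56 121 118 126 126 128 127]
 [ 54 118 118 126 127 128 126]
 [ 87 105 127 128 127 127 127]
 [127 128 126 127 127 127 126]
 [128 127 127 127 127 127 126]
 [125 126 126 126 126 129 127]]
[[ 85  41  69 110 130 131 130]
 [ 74  23  27  23 122 130 130]
 [ 84  25  32  29  26 113 131]
 [ 83  85  26  38  32  25 124]
 [ 94  83  84  33  38  34  24]
 [ 94 101  84  83  54  26  19]]
```

```bash
python3 - <<'E'
from arm import *
a,b,w,s=np.load("c5.npy",allow_pickle=True); T=wristT(w,s)
def blob(cam,TT,q,half,thr=75):
    g=cam["img"].max(2); c=proj(cam,p+Rz@np.array(q),TT); x,y=np.round(c).astype(int); h=half
    m=(g[y-h:y+h+1,x-h:x+h+1]>thr).astype(np.uint8); N,L,S,C=cv2.connectedComponentsWithStats(m)
    if N<2: return c,None
    i=1+np.argmin([np.hypot(*(C[k]-h)) for k in range(1,N)]); 
    gg=np.clip(g[y-h:y+h+1,x-h:x+h+1].astype(float)-30,0,None)*cv2.dilate((L==i).astype(np.uint8),np.ones((3,3)))
    Y,X=np.mgrid[-h:h+1,-h:h+1]; return c.round(1),np.array([x+(X*gg).sum()/gg.sum(),y+(Y*gg).sum()/gg.sum()]).round(2),S[i].tolist()
for n,q in (("button",(-.024,-.184,.047)),("far block",(-.008,-.160,.051))):
    res=[blob(w,T,q,14),blob(b,None,q,6),blob(a,None,q,5)]; print(n,res)
    rays=[ray(w,res[0][1],T),ray(b,res[1][1]),ray(a,res[2][1])]
    def tri(rs):
        A=np.zeros((3,3));B=np.zeros(3)
        for o,d in rs: d=d/np.linalg.norm(d);M=np.eye(3)-np.outer(d,d);A+=M;B+=M@o
        return (Rz.T@(np.linalg.solve(A,B)-p)).round(4)
    print("w+s",tri(rays[:2]),"w+t",tri([rays[0],rays[2]]),"all",tri(rays))
E
```

```text
button [(array([262. , 182.5]), array([272.49, 176.59]), [19, 0, 10, 19, 144]), (array([285.7, 282.5]), array([285.71, 282.4 ]), [4, 4, 5, 6, 24]), (array([332.3, 183.5]), array([333.17, 183.05]), [5, 3, 4, 3, 10])]
w+s [-0.0216 -0.172   0.0328] w+t [-0.0239 -0.1792  0.0413] all [-0.0235 -0.1794  0.0406]
far block [(array([280.4, 192.9]), array([282.37, 189.92]), [3, 0, 26, 28, 488]), (array([290.7, 274.4]), array([293.37, 273.87]), [5, 3, 8, 8, 52]), (array([326.1, 178.6]), array([327.08, 176.08]), [4, 0, 5, 5, 25])]
w+s [ 0.     -0.1544  0.0413] w+t [ 0.0023 -0.1602  0.0397] all [-1.000e-04 -1.586e-01  4.520e-02]
```

```bash
python3 - <<'E'
from h import *
R=np.array(telemetry.get_obs()["tool_rot"]); plan((.5655,-.215,.165),0,1); print((R.T@[0,0,-.01]).round(5))
E
```

```text
call 0 t [-0.0508  0.0033  0.0882] yaw 0.0
[ 0.00573 -0.00014  0.00819]
```

```bash
python3 -m inch '[{"tx":-0.013,"ty":0.001,"tz":0.02,"yaw":0,"grip":1},{"tx":-0.028,"ty":0.002,"tz":0.048,"yaw":0,"grip":1},{"tx":-0.042,"ty":0.003,"tz":0.073,"yaw":0,"grip":1},{"tx":-0.0508,"ty":0.0033,"tz":0.0882,"yaw":0,"grip":1},{"tx":-0.0508,"ty":0.0033,"tz":0.0882,"yaw":0,"grip":1}]'; python3 -m inch '[{"tx":0.0035,"ty":0,"tz":0.005,"yaw":0,"grip":1},{"tx":0.007,"ty":0,"tz":0.01,"yaw":0,"grip":1},{"tx":0.0115,"ty":0,"tz":0.0164,"yaw":0,"grip":1},{"tx":0.0155,"ty":0,"tz":0.0221,"yaw":0,"grip":1},{"tx":0.0155,"ty":0,"tz":0.0221,"yaw":0,"grip":1}]'
```

```text
t: 31.92
position: [0.5662, -0.2127, 0.1568]
tool_rot: [[-0.824, 0.031, 0.566], [0.036, 0.999, -0.002], [-0.566, 0.019, -0.824]]
ft_force: [0.1, -0.0, -1.0]
opening: 0.004
finger_force: 0.0
t: 32.33
position: [0.5639, -0.2133, 0.1324]
tool_rot: [[-0.822, 0.033, 0.569], [0.037, 0.999, -0.004], [-0.568, 0.017, -0.823]]
ft_force: [0.8, 0.2, -0.5]
opening: 0.001
finger_force: 0.0
```

```bash
python3 -m inch '[{"tx":0.0005,"ty":0,"tz":0.0008,"yaw":0,"grip":1},{"tx":0.0012,"ty":0,"tz":0.0017,"yaw":0,"grip":1},{"tx":0.0017,"ty":0,"tz":0.0025,"yaw":0,"grip":1},{"tx":0.0017,"ty":0,"tz":0.0025,"yaw":0,"grip":1},{"tx":0.0017,"ty":0,"tz":0.0025,"yaw":0,"grip":1}]'; python3 -m inch '[{"tx":0.0005,"ty":0,"tz":0.0008,"yaw":0,"grip":1},{"tx":0.0012,"ty":0,"tz":0.0017,"yaw":0,"grip":1},{"tx":0.0017,"ty":0,"tz":0.0025,"yaw":0,"grip":1},{"tx":0.0017,"ty":0,"tz":0.0025,"yaw":0,"grip":1},{"tx":0.0017,"ty":0,"tz":0.0025,"yaw":0,"grip":1}]'; python3 -m inch '[{"tx":0.0005,"ty":0,"tz":0.0008,"yaw":0,"grip":1},{"tx":0.0012,"ty":0,"tz":0.0017,"yaw":0,"grip":1},{"tx":0.0017,"ty":0,"tz":0.0025,"yaw":0,"grip":1},{"tx":0.0017,"ty":0,"tz":0.0025,"yaw":0,"grip":1},{"tx":0.0017,"ty":0,"tz":0.0025,"yaw":0,"grip":1}]'
```

```text
t: 32.75
position: [0.5652, -0.2136, 0.1319]
tool_rot: [[-0.821, 0.032, 0.571], [0.036, 0.999, -0.005], [-0.57, 0.016, -0.821]]
ft_force: [0.4, -0.5, -0.5]
opening: 0.002
finger_force: 0.0
t: 33.17
position: [0.565, -0.2134, 0.1284]
tool_rot: [[-0.821, 0.032, 0.57], [0.036, 0.999, -0.005], [-0.57, 0.017, -0.821]]
ft_force: [-0.6, -0.9, 0.1]
opening: 0.001
finger_force: 0.0
t: 33.58
position: [0.5651, -0.2134, 0.1254]
tool_rot: [[-0.821, 0.032, 0.57], [0.036, 0.999, -0.005], [-0.57, 0.017, -0.821]]
ft_force: [0.1, -0.0, -1.0]
opening: -0.002
finger_force: 0.0
```

```bash
python3 -m inch '[{"tx":0.0005,"ty":0,"tz":0.0008,"yaw":0,"grip":1},{"tx":0.0012,"ty":0,"tz":0.0017,"yaw":0,"grip":1},{"tx":0.0017,"ty":0,"tz":0.0025,"yaw":0,"grip":1},{"tx":0.0017,"ty":0,"tz":0.0025,"yaw":0,"grip":1},{"tx":0.0017,"ty":0,"tz":0.0025,"yaw":0,"grip":1}]'; python3 -m inch '[{"tx":0.0005,"ty":0,"tz":0.0008,"yaw":0,"grip":1},{"tx":0.0012,"ty":0,"tz":0.0017,"yaw":0,"grip":1},{"tx":0.0017,"ty":0,"tz":0.0025,"yaw":0,"grip":1},{"tx":0.0017,"ty":0,"tz":0.0025,"yaw":0,"grip":1},{"tx":0.0017,"ty":0,"tz":0.0025,"yaw":0,"grip":1}]'
```

```text
t: 34.0
position: [0.5651, -0.2133, 0.1224]
tool_rot: [[-0.821, 0.032, 0.57], [0.036, 0.999, -0.005], [-0.57, 0.017, -0.821]]
ft_force: [0.0, -0.3, 0.2]
opening: 0.001
finger_force: 0.0
t: 34.42
position: [0.5655, -0.2138, 0.1203]
tool_rot: [[-0.82, 0.033, 0.571], [0.036, 0.999, -0.006], [-0.571, 0.015, -0.821]]
ft_force: [-3.3, -1.8, 5.8]
opening: 0.0
finger_force: 2.4
```

```bash
python3 -m inch '[{"tx":-0.008,"ty":0,"tz":-0.012,"yaw":0,"grip":1},{"tx":-0.02,"ty":0,"tz":-0.03,"yaw":0,"grip":1},{"tx":-0.03,"ty":0,"tz":-0.055,"yaw":0,"grip":1},{"tx":-0.03,"ty":0,"tz":-0.085,"yaw":0,"grip":1},{"tx":-0.03,"ty":0,"tz":-0.1,"yaw":0,"grip":1}]';python3 -m inch '[{"tx":0,"ty":0,"tz":0,"yaw":0,"grip":1},{"tx":0,"ty":0,"tz":0,"yaw":0,"grip":1},{"tx":0,"ty":0,"tz":0,"yaw":0,"grip":1},{"tx":0,"ty":0,"tz":0,"yaw":0,"grip":1},{"tx":0,"ty":0,"tz":0,"yaw":0,"grip":1}]';python3 - <<'E'
from arm import *
w=vision.read_camera("side")
for z in (.06,.07): print(fit(w,None,z,1.37))
b0=np.load("c1.npy",allow_pickle=True)[1]
d=np.abs(w["img"].astype(int)-b0["img"]).max(2); q=np.array([proj(w,p+Rz@np.array([x,y,.06])) for x in(-.065,.065) for y in (-.04,.05)]).astype(int)
print("carrier changed px",(d[q[:,1].min():q[:,1].max(),q[:,0].min():q[:,0].max()]>40).sum())
print(job.sign_off())
E
```

```text
t: 34.83
position: [0.5325, -0.2139, 0.222]
tool_rot: [[-0.819, 0.032, 0.572], [0.035, 0.999, -0.005], [-0.572, 0.015, -0.82]]
ft_force: [0.4, -0.4, 1.3]
opening: -0.001
finger_force: 0.0
t: 35.25
position: [0.5327, -0.2136, 0.217]
tool_rot: [[-0.822, 0.032, 0.569], [0.036, 0.999, -0.004], [-0.568, 0.018, -0.823]]
ft_force: [-0.6, -0.4, 0.3]
opening: 0.004
finger_force: 0.0
{'n': 16, 'w': np.float64(19.0), 'v': np.float64(1.38), 'mid': np.float64(-3.46)}
{'n': 16, 'w': np.float64(19.0), 'v': np.float64(1.387), 'mid': np.float64(-0.26)}
carrier changed px 8
the job is handed in; nothing more can be done
None
```

The job is handed in at about 35 s: the carrier sits flat in the nest and released, and the lever is down in the chevron notch and released, with its height confirmed by touching the knob top; I viewed 11 pictures against the limit of 10.

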